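Start the coach screw of the wedging board's stop batten square

TASK

One square-headed screw of the sloping wedging board's stop batten still stands proud in its pilot hole. Take the driver that fits it, set it fully down over the head in line with the screw's axis before turning, and give the screw about a quarter turn clockwise so that it starts square. Then stand the driver upright on the bench again, clear of the board, and leave the other things where they are.

Things in the scene. Friction and masses are not known exactly. Their poses are not given: they have to be found in the camera images.
- screw_head (a point): Centre of the top of the proud screw's head. z: up along the axis, 0.30 rad from vertical, leaning to the board's low edge; x, y: square to the head's flats, turning with it (quarter turns look alike). Steel head 20 mm square, 14 mm high, then a 6 mm chamfer narrowing to an 11 mm square flat; 24 mm of 10 mm shank shows below. It does not wobble. The screws near the batten's ends are home already.
- screw_neck (a point): Point on the screw's axis 22 mm below the top of the head (2 mm under the head's underside, 22 mm above the batten). When the driver is fully down, the centre of its mouth is here.
- screw (a joint): Turn of the proud screw about its axis in rad, growing clockwise as seen from above. It starts between 0.1 and 0.35; a quarter turn more brings it to about 1.7 to 1.9. It takes about 0.2 N m to turn, stays where it is left, and sinks 0.8 mm per rad.
- driver: The larger driver, 125 mm tall, 0.28 kg, standing on its open socket at one side. Origin: centre of the socket's mouth (its underside); z up the axis; x, y square to the flats of socket and handle, which are in line. Socket 35 mm square outside, opening 22 mm square, 22 mm deep: 6 degrees of turning play on the head. Wooden handle 28 mm square, 60 to 125 mm above the underside.
- small_driver: The smaller driver, 98 mm tall, socket 25 mm square outside, handle 20 mm square, on the other side of the bench (which side is which varies). Its 13 mm opening does not fit; leave it. Origin: centre of its underside, z up.
- board: Wedging board, fixed: pale plaster slab 260 mm (up the slope) by 360 mm, 22 mm thick, low edge to the robot, rising away at 0.30 rad to 0.11 m. A wooden stop batten, 350 by 40 mm, 28 mm high, runs along the low edge, its top 62 mm above the bench at the screws. Origin: on the bench under the slab's centre; z up, x level towards the high edge, y along the batten.
- cup: Terracotta cup, 80 mm across, 85 mm high, on the bench beside the board. Origin: centre of its underside. Leave it.
- jar: Clear plastic jar with white cap, 72 mm across, 100 mm high, on the bench beside the board. Origin: centre of its underside. Leave it.
Things that resemble listed ones, but are neither listed nor needed, are in the scene too. Leave any orange, red or turquoise look-alike of the driver alone.

How it is judged:
By the outcome, as a careful person would: the job done as asked, in the order asked, and still so for the second after the job is handed in, with the robot touching nothing.
It also fails if it takes over 54 s, if anything falls off the work surface, if the arm or the gripper's body presses on something with over 40 N, if the wrist force passes 120 N, or if a joint passes its speed limit or range.

ROBOT

A 7-joint arm with a two-finger parallel gripper is mounted at the origin on the work surface. World frame = base frame: x ahead of the robot, y to its left, z up, the work surface at z = 0. Lengths are in m, angles in degrees, forces in N, time in s.
With the tool pointing down it reaches from about 0.4 to 0.925 m from the base axis. Payload 4.1 kg.
Tool frame: the origin (TCP) lies on the centre line of the jaws, within the pads' length; the fingertips stand 8 mm ahead of it and the grasp point (between the pads) lies 11 mm behind it; z points along the fingers, y is the direction in which the jaws open and shut (so a half turn about z gives the same grasp; the last joint's range is limited). The gripper opens to 85 mm and grips with 20 to 120 N. Pads are 22 mm wide; open, the fingers measure 114 mm over their backs; the gripper's body (76 mm by 85 mm) begins 54 mm behind the grasp point. The pads swing forward as they close: fully open they stand 13 mm farther back than shut.
Start: joints at [62.51, 22.827, 2.584, 88.041, -1.071, 69.15, -2.905], TCP at [0.242, -0.603, 0.203] pointing down, gripper open.
Joint ranges: [-161.44, 161.44], [-28.35, 127.94], [-78.24, 83.42], [0, 140.83], [-78.03, 258.03], [13.02, 114.36], [-168.23, 168.23]. Speed limits (degrees/s): [147.25, 147.25, 180, 180, 180, 180, 180].

INTERFACE

Orientations are given as [roll, pitch, yaw] about the fixed x, y, z axes, in that order (R = Rz(yaw) Ry(pitch) Rx(roll)).
In Python, from bench import state, camera, camera_info, sign_off, cut_out gives the robot as it stands.
- The arm moves only by the tool drive_tool, never from a script. Its argument "steps" is a list of rows, each a list of 6 numbers: the shift along the tool's x, y, z in mm, then the turn, a rotation vector about the tool's x, y, z in degrees. In form: [[tx, ty, tz, wx, wy, wz], ...]. A call has exactly 5 rows; each row is the pose to reach, as a shift and turn from the pose commanded when the call began, along the tool's axes at that moment; what a row does not reach only later rows make up. A row lasts 1/10 s, in which the tool goes at most 50 mm and 8.59 degrees, less where a joint would pass 70% of its speed; a pose out of reach is approached as far as the arm can. A call with a gripper value outside its range is refused whole. "hand" is the gripper's target within -1 to 1 (fully open at 1, half-way at 0, shut at -1), set as the call begins (left out, the last holds). The fingers move at their own pace and stop on an object; "grip_force" is the grip in N (left out, the last holds). Time passes only in rows, so rows that repeat a pose let the fingers close, or fill a call up. It gives the time, the measured TCP pose, the force and the opening at its end, in the units of the state.
- state(): the state, without advancing time (a new reading comes with each control period).
- camera(name): name is "scene" or "top" or "wrist"; returns the picture (420x560x3 uint8, blue, green, red); there is no depth.
- camera_info(name): a dict with "camera_matrix" (3x3 intrinsics, pixels), "D" ([k1, k2, p1, p2, k3] as OpenCV has them; the pictures are not rectified), "origin" and "rotation" of the camera in the world. Camera axes: x right, y down, z forward; pixel columns grow to the right and rows downward; lengths in m; the calibration is good to about 2 mm. A picture is of the moment at which its call begins: read the wrist's pose just before it. camera_info takes no time and is no camera call; for the wrist camera it gives the pose at the moment of the call.
- sign_off(): hands the job in, once; it reports no verdict.
Trained networks look in the newest picture that a camera, given by its name, has taken for a name from the list of things; names that differ only in an ending like _2 or _b are one class to them, and where a whole thing is asked for, a point or a joint stands for the part that bears it (a point fixed in the world has none). Each returns a list of dicts, best first, with "score" (0 to 1); they miss things now and then, are a little off and sometimes report something else, mostly with a low value. They report only what shows in the picture. A call takes as long as a camera call. They do not tell look-alikes from the thing itself.
- cut_out(camera, name): "region" (420x560 bool, what is visible of it) and "pixel" ([column, row] in pixels, amid what is visible of it).
The state is a dict: "time": time; "joint_positions": joint angles; "dq": joint speeds; "joint_torque": joint torques, N m; "tcp_pos": TCP position; "eef_rot": TCP orientation; "wrist_force": force on the tool from outside, world axes, zero at the start; "wrist_torque": the same for the moment, N m; "grip_width": finger opening in m.
Only numpy, scipy, OpenCV 4.12 (cv2) and the standard library are available. Lean on these libraries where they do the work, as an engineer would, in place of code of your own. Each camera call takes 0.05 s, during which the arm holds its last target.

## Working session

There is one attempt and no reset: what is moved stays moved. The work goes in short steps, Python scripts to look and compute and a tool call to move; the robot and the scene stay as the last step left them, time stands still between calls to the robot, and variables do not carry over. Pictures are saved under pics/ and viewed, and the job is handed in when it is done.

Besides the shell and the picture viewer there is one more tool, called after "Request:" as name(argument=value, ...) on one line, values as JSON. drive_tool: Moves the arm, as the interface text tells. Its arguments: {"type":"object","properties":{"steps":{"type":"array","items":{"type":"array","items":{"type":"number"}}},"hand":{"type":"number"},"grip_force":{"type":"number"}},"required":["steps"]}

```bash
ls -la; mkdir -p pics; python3 - <<'E'
from bench import state, camera, camera_info
import cv2, numpy as np
s=state(); print({k:np.round(v,3).tolist() for k,v in s.items()})
for n in ("scene","top","wrist"):
    im=camera(n); cv2.imwrite(f"pics/{n}0.png",im)
    i=camera_info(n); print(n,{k:np.round(v,4).tolist() for k,v in i.items()})
E
```

```text
total 12
drwxr-xr-x  3 agent agent 4096 Dec  6 04:56 .
drwxr-xr-x 23 root  root  4096 Dec  6 04:56 ..
drwxr-xr-x  2 agent agent 4096 Dec  6 04:56 pics
{'time': 0.0, 'joint_positions': [62.509, 22.871, 2.578, 88.115, -1.071, 69.149, -2.907], 'dq': [-0.025, -0.081, 0.021, -0.047, -0.082, -0.002, -0.034], 'joint_torque': [-0.001, -47.513, 1.364, -25.422, 0.011, 0.009, -0.0], 'tcp_pos': [0.241, -0.603, 0.202], 'eef_rot': [-179.889, 0.008, 21.824], 'wrist_force': [0.549, 0.637, -0.28], 'wrist_torque': [-0.026, 0.017, 0.0], 'grip_width': 0.086}
scene {'camera_matrix': [[540.0135, 0.0, 282.2979], [0.0, 540.0135, 205.9381], [0.0, 0.0, 1.0]], 'D': [-0.182, 0.0, 0.0, 0.0, 0.0], 'origin': [1.0912, -0.7643, 1.0348], 'rotation': [-134.1373, -1.1358, 39.0739]}
top {'camera_matrix': [[407.8739, 0.0, 273.6002], [0.0, 407.8739, 216.4388], [0.0, 0.0, 1.0]], 'D': [-0.0004, 0.0, 0.0, 0.0, 0.0], 'origin': [0.4166, 0.0045, 1.1357], 'rotation': [-174.9269, -0.5019, -89.0737]}
wrist {'camera_matrix': [[320.3133, 0.0, 281.0066], [0.0, 320.3133, 212.9795], [0.0, 0.0, 1.0]], 'D': [-0.0429, 0.0, 0.0, 0.0, 0.0], 'origin': [0.305, -0.5771, 0.3729], 'rotation': [164.3415, 0.1738, -68.186]}
```

View pics/scene0.png

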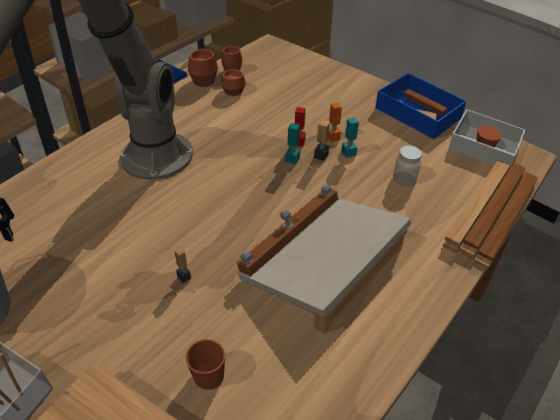

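View pics/top0.png

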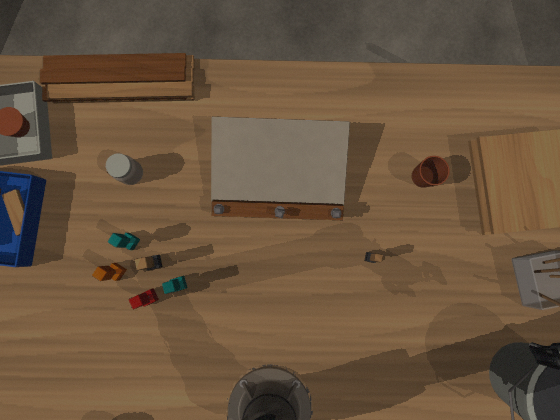

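View pics/wrist0.png

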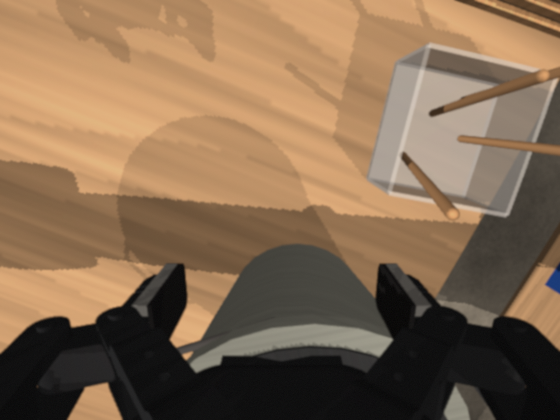

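```bash
cat > h.py <<'E'
import numpy as np, cv2
from scipy.spatial.transform import Rotation as R
from bench import state, camera, camera_info, cut_out
def cam(n):
    i=camera_info(n); return np.array(i['camera_matrix']),np.array(i['D']),np.array(i['origin']),R.from_euler('xyz',i['rotation'],degrees=True).as_matrix()
def proj(c,P):
    K,D,o,Rm=c; P=np.atleast_2d(P).astype(float)
    r=cv2.Rodrigues(Rm.T)[0]; return cv2.projectPoints(P,r,-Rm.T@o,K,D)[0][:,0]
def ray(c,p):
    K,D,o,Rm=c; q=cv2.undistortPoints(np.array(p,float).reshape(-1,1,2),K,D)[:,0]
    d=np.c_[q,np.ones(len(q))]@Rm.T; return o,d/np.linalg.norm(d,axis=1)[:,None]
def onz(c,p,z):
    o,d=ray(c,p); return o+d*((z-o[2])/d[:,2])[:,None]
def tri(*cp):
    A=np.zeros((3,3));b=np.zeros(3);L=[]
    for c,p in cp:
        o,d=ray(c,p);d=d[0];M=np.eye(3)-np.outer(d,d);A+=M;b+=M@o;L.append((M,o))
    X=np.linalg.solve(A,b); return X,[np.linalg.norm(M@(X-o)) for M,o in L]
def crop(im,x0,y0,x1,y1,s): return cv2.resize(im[y0:y1,x0:x1],None,fx=s,fy=s,interpolation=cv2.INTER_CUBIC)
E
python3 - <<'E'
from h import *
t=cv2.imread('pics/top0.png');s=cv2.imread('pics/scene0.png')
cv2.imwrite('pics/c1.png',crop(t,80,220,210,315,6))
cv2.imwrite('pics/c2.png',crop(s,270,80,400,180,6))
cv2.imwrite('pics/c3.png',crop(s,230,170,360,280,6)[:600])
cv2.imwrite('pics/c4.png',crop(t,200,190,360,230,5))
for n in('top','scene'):
  for k in ('driver','small_driver','screw_head','screw','board','cup','jar'):
    print(n,k,[(round(d['score'],2),np.round(d['pixel'],1).tolist(),int(d['region'].sum())) for d in cut_out(n,k)])
E
```

```text
top driver [(0.8, [122.4, 242.5], 373), (0.79, [143.6, 302.2], 340), (0.75, [147.3, 263.9], 310), (0.7, [110.3, 274.0], 456), (0.59, [173.5, 285.9], 317)]
top small_driver [(0.54, [372.0, 255.8], 142)]
top screw_head [(0.59, [279.7, 211.7], 60)]
top screw [(0.42, [279.3, 211.8], 64), (0.29, [370.6, 253.9], 151)]
top board [(0.68, [275.3, 165.1], 13329)]
top cup [(0.64, [428.6, 172.5], 897)]
top jar [(0.68, [124.6, 169.5], 844)]
scene driver [(0.97, [321.7, 142.3], 422), (0.97, [346.3, 139.6], 453), (0.86, [300.3, 121.3], 265), (0.66, [295.2, 144.1], 416), (0.65, [333.3, 121.5], 383)]
scene small_driver [(0.56, [181.0, 265.4], 301)]
scene screw_head []
scene screw [(0.41, [289.4, 216.8], 93)]
scene board [(0.9, [324.3, 255.8], 13121)]
scene cup [(0.77, [205.3, 360.4], 1613), (0.53, [322.2, 140.8], 479)]
scene jar [(0.59, [408.0, 169.0], 852), (0.43, [285.3, 217.2], 119)]
```

View pics/c1.png

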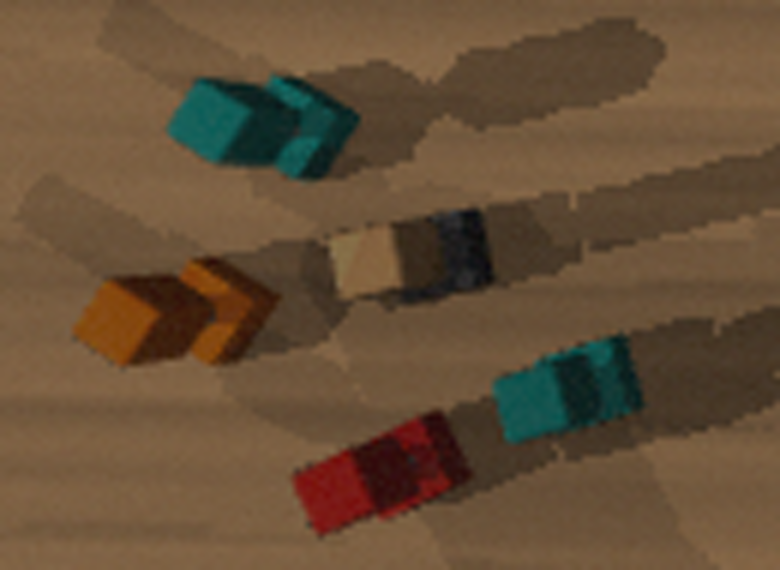

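View pics/c2.png

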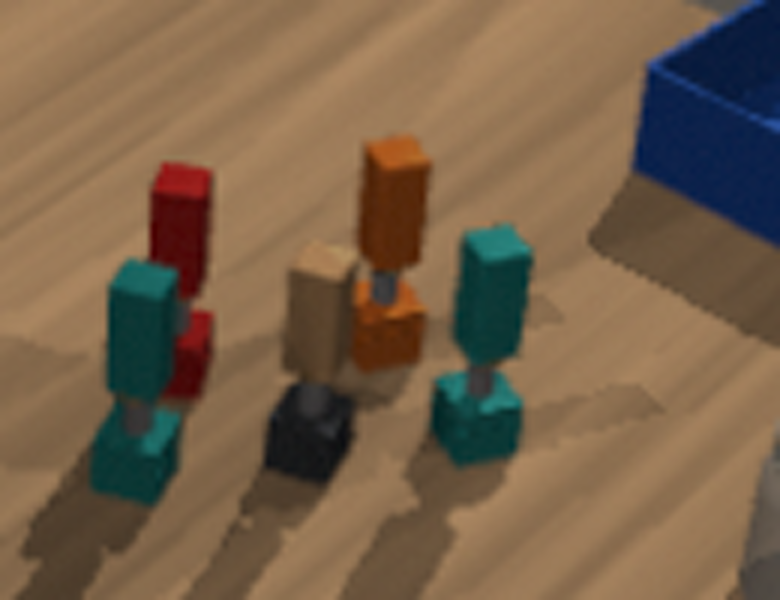

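View pics/c3.png

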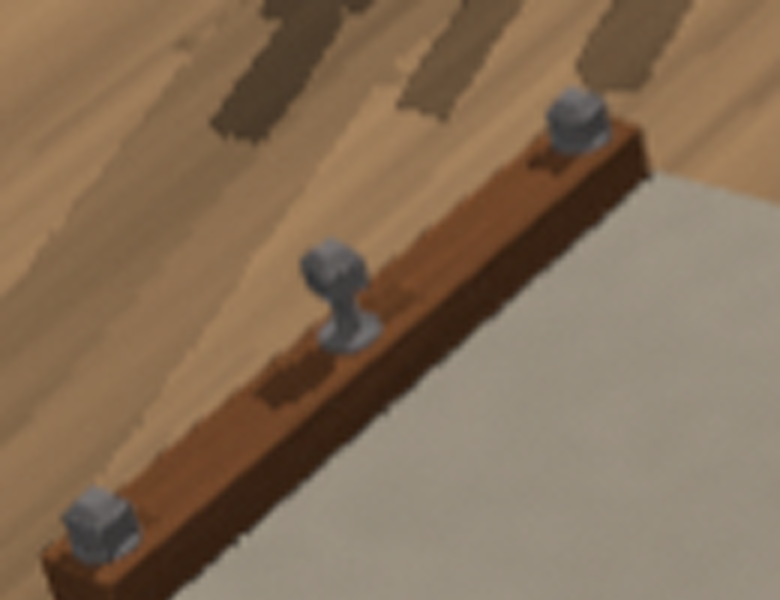

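View pics/c4.png

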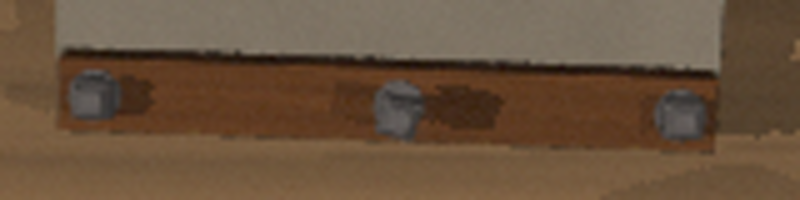

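The proud screw is the middle one on the batten (scene ≈(287,218), top ≈(280,212)). Things that could be taken for the driver, top-camera pixels:
- wood and black: (148,263)
- turquoise: (124,241) and (175,285)
- orange: (110,271)
- red: (144,298)
- small wood driver: (374,257)

By the description I choose the wood and black one at (148,263), and the crop shows its plain wooden handle and black socket.

```bash
python3 - <<'E'
from h import *
ct=cam('top');cs=cam('scene')
c=np.array([[135,259.2],[145.3,257.5],[147,268.3],[136.7,270]])
P=onz(ct,c,.125);print('top corners',P.round(4).tolist(),P.mean(0).round(4))
e=np.diff(np.r_[P,P[:1]],axis=0);print(np.degrees(np.arctan2(e[:,1],e[:,0])).round(1),np.linalg.norm(e,axis=1).round(4))
# scene top face centre of wood: crop (323,258)/6+(270,80)
print('tri top',tri((ct,[[141,263.8]]),(cs,[[270+323/6,80+258/6]])))
for nm,p,z in (('turqN',(114.7,240),.125),('orange',(98,273.5),.125),('red',(136,303.5),.125),('turq2',(168,288),.125)): print(nm,onz(ct,[p],z).round(3))
# screw
print('head',tri((ct,[[200+402/5,190+120/5]]),(cs,[[230+330/6,170+255/6]])))
print('endL',tri((ct,[[200+92/5,190+97/5]]),(cs,[[230+577/6,170+105/6]])))
print('endR',tri((ct,[[200+681/5,190+115/5]]),(cs,[[230+98/6,170+510/6]])))
# wrist cam in tool
s=state();w=cam('wrist');Rt=R.from_euler('xyz',s['eef_rot'],degrees=True).as_matrix()
print('cam in tool',(Rt.T@(w[2]-s['tcp_pos'])).round(4),(Rt.T@w[3]).round(3).tolist())
print(Rt.round(3).tolist(), s['time'])
E
```

```text
top corners [[0.3952, 0.336, 0.125], [0.3998, 0.3109, 0.125], [0.3735, 0.3056, 0.125], [0.3689, 0.3306, 0.125]] [0.3844 0.3208 0.125 ]
[ -79.7 -168.6  100.3   11.6] [0.0255 0.0268 0.0254 0.0268]
tri top (array([0.38540131, 0.32271689, 0.12256955]), [np.float64(0.001692408901422691), np.float64(0.001692408901422605)])
turqN [[0.441 0.388 0.125]]
orange [[0.359 0.425 0.125]]
red [[0.288 0.329 0.125]]
turq2 [[0.327 0.252 0.125]]
head (array([ 0.51654316, -0.0192395 ,  0.09976745]), [np.float64(0.0016870738325989306), np.float64(0.0016870738325989428)])
endL (array([0.5277615 , 0.14178046, 0.07787168]), [np.float64(0.0014652282561208561), np.float64(0.0014652282561209028)])
endR (array([ 0.52257533, -0.16679522,  0.07593728]), [np.float64(7.669546234053016e-05), np.float64(7.669546234039317e-05)])
cam in tool [ 0.0686 -0.0006 -0.1706] [[-0.0, -0.963, -0.27], [1.0, 0.0, -0.002], [0.002, -0.27, 0.963]]
[[0.928, 0.372, 0.0], [0.372, -0.928, -0.0], [0.0, 0.0, -1.0]] 0.85
```

```bash
cat >> h.py <<'E'
def goal_screw(head,dist,phi,byaw=-1.0):
    "tool pose with TCP dist above head along axis, turned phi deg about axis"
    F=R.from_euler('z',byaw,degrees=True)*R.from_euler('y',-0.3)
    return np.array(head)+dist*F.as_matrix()[:,2], F*R.from_euler('z',phi,degrees=True)*R.from_euler('x',180,degrees=True)
def goal_down(p,yaw): return np.array(p,float), R.from_euler('xyz',[180,0,yaw],degrees=True)
def rel(goal,s=None):
    s=s or state(); Rt=R.from_euler('xyz',s['eef_rot'],degrees=True)
    t=Rt.inv().apply(goal[0]-np.array(s['tcp_pos']))*1000; w=np.degrees((Rt.inv()*goal[1]).as_rotvec())
    print('t=%.2f rel mm'%s['time'],t.round(1),'deg',w.round(2),'| tcp',np.round(s['tcp_pos'],4),np.round(s['eef_rot'],2),'j',np.round(s['joint_positions'],1),'F',np.round(s['wrist_force'],1),'gw',round(s['grip_width'],4))
    return t,w
E
python3 - <<'E'
from h import *
rel(goal_screw([.5165,-.018,.101],.12,88))
E
```

```text
t=0.85 rel mm [ 440.1 -455.1  -12.5] deg [-14.93  10.3  -64.67] | tcp [ 0.2416 -0.6035  0.2032] [179.99  -0.    21.82] j [62.5 22.8  2.6 88.  -1.1 69.2 -2.9] F [-0.5  1.3 -0.5] gw 0.0856
```

Request:
drive_tool(steps=[[35, -36, -10, 0, 0, -8], [70, -72, -20, 0, 0, -16], [105, -108, -20, 0, 0, -24], [140, -144, -20, 0, 0, -32], [175, -180, -20, 0, 0, -40]], hand=1)

```text
time: 1.35
tcp_pos: [0.3366, -0.3723, 0.2235]
eef_rot: [179.9, 0.0, 62.1]
wrist_force: [0.5, 0.4, 0.4]
grip_width: 0.0855
```

```bash
python3 - <<'E'
from h import *
rel(goal_screw([.5165,-.018,.101],.12,88))
E
```

```text
t=1.35 rel mm [381.3 -38.2   7.6] deg [-16.72   4.36 -24.67] | tcp [ 0.3366 -0.3723  0.2235] [1.7994e+02 3.0000e-02 6.2140e+01] j [ 52.1   6.9 -10.  106.1   1.3  67.1  13.8] F [0.5 0.4 0.4] gw 0.0855
```

Request:
drive_tool(steps=[[48, -5, 0, -2, 0, -5], [96, -10, 2, -5, 1, -9], [143, -15, 3, -7, 2, -13], [190, -19, 4, -9, 2, -17], [237, -24, 5, -11, 3, -20]])

```text
time: 1.85
tcp_pos: [0.4275, -0.1517, 0.2186]
eef_rot: [168.5, -1.0, 82.2]
wrist_force: [0.8, -0.3, 0.3]
grip_width: 0.0851
```

Request:
drive_tool(steps=[[0, 0, 0, 0, 0, 0], [0, 0, 0, 0, 0, 0], [0, 0, 0, 0, 0, 0], [0, 0, 0, 0, 0, 0], [0, 0, 0, 0, 0, 0]])

```text
time: 2.35
tcp_pos: [0.4266, -0.1549, 0.218]
eef_rot: [168.7, -1.0, 81.9]
wrist_force: [-0.3, 0.2, -0.0]
grip_width: 0.0855
```

```bash
python3 - <<'E'
from h import *
rel(goal_screw([.5165,-.018,.101],.12,88))
E
```

```text
t=2.35 rel mm [143.8  32.8  11.6] deg [-5.81  0.85 -5.18] | tcp [ 0.4266 -0.1549  0.218 ] [168.71  -1.04  81.86] j [ 40.8  -5.1 -22.4 119.7  -6.1  54.2  13.1] F [-0.3  0.2 -0. ] gw 0.0855
```

Request:
drive_tool(steps=[[45, 10, 4, -2, 0, -2], [90, 20, 8, -4, 0, -3], [120, 28, 10, -5, 1, -4], [144, 33, 12, -6, 1, -5], [144, 33, 12, -6, 1, -5]])

```text
time: 2.85
tcp_pos: [0.4818, -0.013, 0.2155]
eef_rot: [162.6, -0.8, 87.4]
wrist_force: [0.0, 0.3, 0.6]
grip_width: 0.0854
```

```bash
python3 - <<'E'
from h import *
c=cam('wrist'); im=camera('wrist'); cv2.imwrite('pics/w1.png',im)
import pickle; pickle.dump(c,open('w1.pkl','wb'))
rel(goal_screw([.5165,-.018,.101],.12,88))
h=proj(c,[[.5165,-.018,.101]])[0]; print(h)
x,y=int(h[0]),int(h[1]); cv2.imwrite('pics/w1c.png',crop(im,x-50,y-40,x+50,y+40,7))
for k in('screw_head','screw'): print([(d['score'],d['pixel'],d['region'].sum()) for d in cut_out('wrist',k)])
E
```

```text
t=2.90 rel mm [-2.2 -0.1 -0.4] deg [ 0.18 -0.18  0.06] | tcp [ 0.4813 -0.0152  0.2153] [162.64  -0.74  87.2 ] j [ 33.   -6.4 -34.3 121.9  -4.1  46.1  -2.1] F [ 0.3 -0.1 -0.4] gw 0.0856
[280.33439123 205.78206171]
[(0.79, [282.5, 203.0], np.int64(458))]
[(0.77, [278.5, 201.5], np.int64(462))]
```

View pics/w1.png

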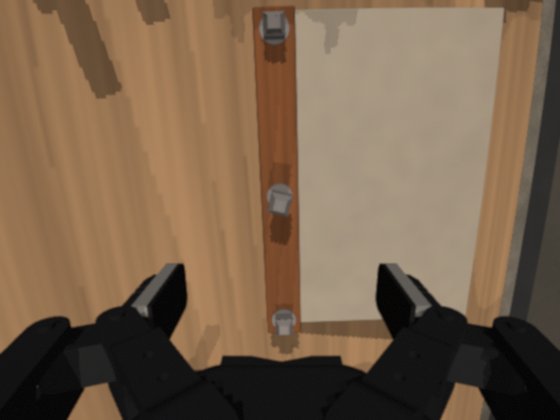

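View pics/w1c.png

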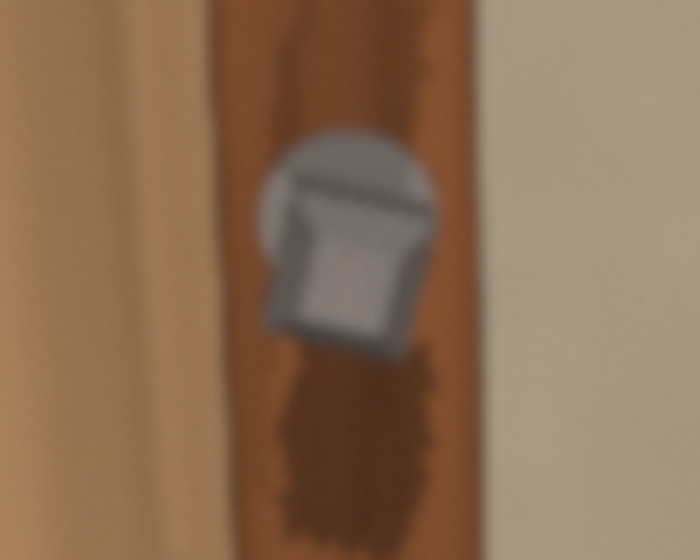

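```bash
cat >> h.py <<'E'
def headpts(head,phi,byaw=-1.0,tilt=.3):
    F=(R.from_euler('z',byaw,degrees=True)*R.from_euler('y',-tilt)*R.from_euler('z',phi,degrees=True)).as_matrix()
    q=np.array([[1,1],[-1,1],[-1,-1],[1,-1]])
    L=np.r_[np.c_[q*.0055,np.zeros(4)],np.c_[q*.01,-.006*np.ones(4)],np.c_[q*.01,-.02*np.ones(4)],[[0,0,-.044]]]
    return np.array(head)+L@F.T
def wire(img,p,off,s,col=(0,255,0)):
    p=((p-off+.5)*s-.5).round().astype(int)
    for k in range(3):
        for i in range(4): cv2.line(img,tuple(map(int,p[4*k+i])),tuple(map(int,p[4*k+(i+1)%4])),col,1)
    for i in range(4):
        cv2.line(img,tuple(map(int,p[i])),tuple(map(int,p[4+i])),col,1);cv2.line(img,tuple(map(int,p[4+i])),tuple(map(int,p[8+i])),col,1)
    cv2.circle(img,tuple(map(int,p[12])),3,(0,0,255),-1)
E
python3 - <<'E'
from h import *
import pickle
from scipy.optimize import least_squares
c=pickle.load(open('w1.pkl','rb')); ct=cam('top');cs=cam('scene')
obs=np.array([[403,360],[265,330]])/7+[230,165]  # chamfer-base corners, bottom
fl=np.array([[382,335],[303,322]])/7+[230,165]
def f(v,z=.104):
    P=proj(c,headpts([v[0],v[1],z],v[2]))
    return np.r_[(P[7]-obs[0]),(P[6]-obs[1]),P[3]-fl[0],P[2]-fl[1]]
for z in(.100,.104):
    r=least_squares(lambda v:f(v,z),[.517,-.018,-12],x_scale=[.001,.001,1]);print(z,r.x,r.fun.round(2))
v=r.x
im=cv2.imread('pics/w1.png');a=crop(im,230,165,330,245,7);wire(a,proj(c,headpts([v[0],v[1],z],v[2])),[230,165],7);cv2.imwrite('pics/o1.png',a)
s=cv2.imread('pics/scene0.png');a=crop(s,260,190,320,240,8);wire(a,proj(cs,headpts([v[0],v[1],z],v[2])),[260,190],8);
t=cv2.imread('pics/top0.png');b=crop(t,255,190,305,240,8);wire(b,proj(ct,headpts([v[0],v[1],z],v[2])),[255,190],8);cv2.imwrite('pics/o2.png',np.hstack([a,b])[:, :800])
E
```

```text
0.1 [  0.51651963  -0.01862928 -14.21814912] [ 0.4   0.21 -0.16  0.22 -0.05  0.07 -0.17 -0.48]
0.104 [  0.51536821  -0.0174704  -14.23034262] [ 0.53  0.26 -0.31  0.21  0.04  0.07 -0.24 -0.52]
```

View pics/o1.png

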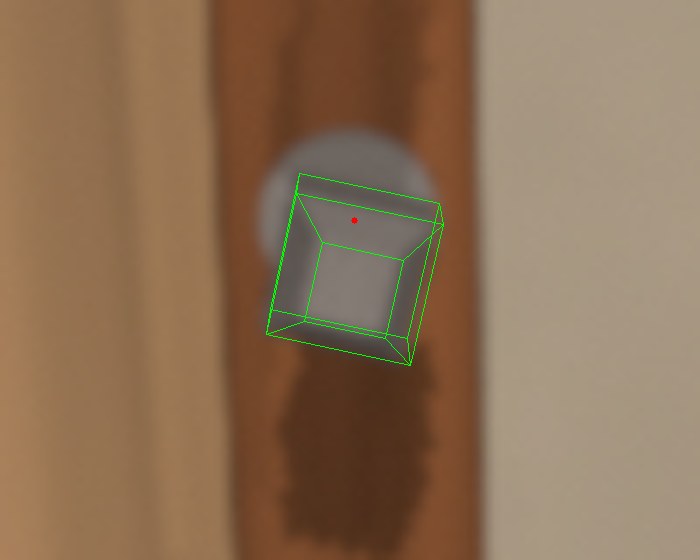

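View pics/o2.png

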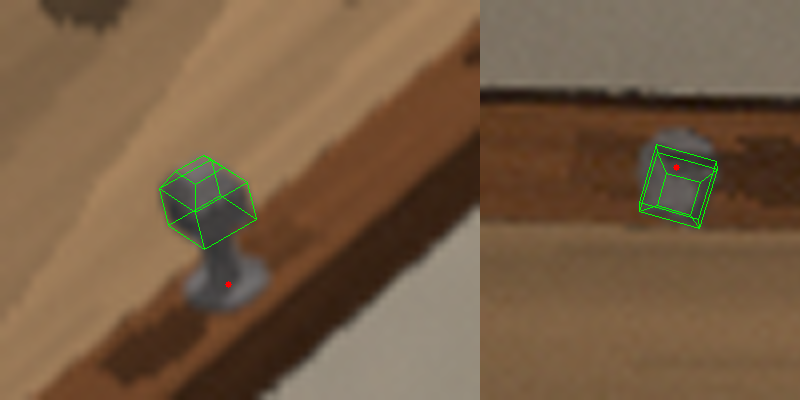

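```bash
python3 - <<'E'
from h import *
rel(goal_down([.385,.322,.235],101))
E
```

```text
t=3.00 rel mm [ 334.  -104.   -48.7] deg [ 17.35   1.39 -14.03] | tcp [ 0.481  -0.0173  0.2152] [162.66  -0.74  86.97] j [ 33.1  -6.4 -34.1 121.9  -4.1  46.1  -2.1] F [ 0.4 -0.6  0.4] gw 0.085
```

Request:
drive_tool(steps=[[45, -14, -20, 2, 0, -2], [90, -28, -34, 5, 0, -4], [134, -42, -42, 8, 1, -7], [178, -56, -46, 11, 1, -9], [222, -70, -48, 14, 1, -12]])

```text
time: 3.5
tcp_pos: [0.4122, 0.209, 0.2441]
eef_rot: [176.6, 0.5, 98.8]
wrist_force: [0.5, 0.3, 0.3]
grip_width: 0.0852
```

```bash
python3 - <<'E'
from h import *
rel(goal_down([.385,.322,.235],101))
E
```

```text
t=3.50 rel mm [115.9  -9.9   7.4] deg [ 3.39  0.58 -2.13] | tcp [0.4122 0.209  0.2441] [176.6    0.52  98.85] j [ 20.8   0.9 -54.4 110.3   2.8  66.3 -25.8] F [0.5 0.3 0.3] gw 0.0852
```

Request:
drive_tool(steps=[[40, -3, 2, 1, 0, 0], [80, -6, 5, 2, 0, -1], [105, -9, 7, 3, 1, -2], [116, -10, 7, 3.4, 0.6, -2], [116, -10, 7, 3.4, 0.6, -2]], hand=0.05)

```text
time: 4.0
tcp_pos: [0.3841, 0.3231, 0.2343]
eef_rot: [-179.9, -0.2, 101.1]
wrist_force: [0.1, -0.0, 0.1]
grip_width: 0.0448
```

```bash
python3 - <<'E'
from h import *
import pickle
c=cam('wrist'); im=camera('wrist'); cv2.imwrite('pics/w2.png',im); pickle.dump(c,open('w2.pkl','wb'))
rel(goal_down([.385,.322,.235],101))
h=proj(c,[[.385,.322,.125]])[0]; print(h)
print([(round(d['score'],2),np.round(d['pixel'],1),d['region'].sum()) for d in cut_out('wrist','driver')])
E
```

```text
t=4.05 rel mm [ 0.1  0.6 -0.7] deg [-0.1  -0.12  0.  ] | tcp [0.3845 0.3218 0.2343] [-1.799e+02 -1.200e-01  1.010e+02] j [  8.5  11.9 -60.3 104.3  10.8  70.1 -44. ] F [ 0.7 -1.2 -0.8] gw 0.0449
[282.01000295 205.14072883]
[(0.95, array([354.6, 138.9]), np.int64(1883)), (0.86, array([193.7, 167.5]), np.int64(1965)), (0.75, array([274.2,  86.2]), np.int64(1573)), (0.7, array([220.3, 239.7]), np.int64(1754)), (0.59, array([279.3, 195.2]), np.int64(1501))]
```

View pics/w2.png

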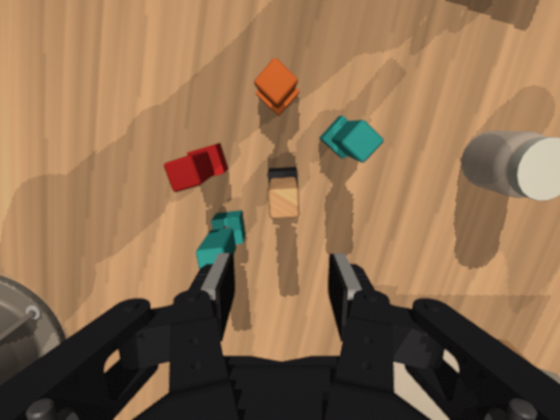

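```bash
python3 - <<'E'
from h import *
im=cv2.imread('pics/w2.png'); cv2.imwrite('pics/w2c.png',crop(im,245,155,325,230,8))
E
```

```text
(no output)
```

View pics/w2c.png

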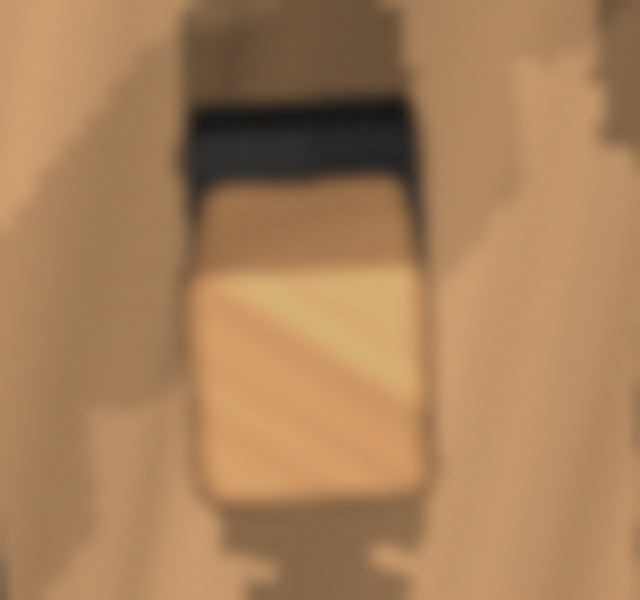

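```bash
python3 - <<'E'
from h import *
import pickle
c=pickle.load(open('w2.pkl','rb'))
p=np.array([[193,275],[418,264],[432,494],[207,506]])/8+[245,155]
P=onz(c,p,.125);print(P.round(4).tolist(),P.mean(0).round(4))
e=np.diff(np.r_[P,P[:1]],axis=0);print(np.degrees(np.arctan2(e[:,1],e[:,0])).round(1),np.linalg.norm(e,axis=1).round(4))
b=np.array([[190,112],[408,98]])/8+[245,155];B=onz(c,b,0);print('base far edge',B.round(4).tolist(),B.mean(0))
e=B[1]-B[0];print(np.degrees(np.arctan2(e[1],e[0])),np.linalg.norm(e))
E
```

```text
[[0.371, 0.334, 0.125], [0.3953, 0.34, 0.125], [0.4023, 0.3143, 0.125], [0.3774, 0.308, 0.125]] [0.3865 0.3241 0.125 ]
[  14.   -74.7 -165.7  103.9] [0.025  0.0266 0.0256 0.0268]
base far edge [[0.3654, 0.3345, 0.0], [0.3988, 0.3433, 0.0]] [0.38213063 0.33893845 0.        ]
14.778230430178706 0.0345209925345934
```

```bash
python3 - <<'E'
from h import *
rel(goal_down([.3865,.3232,.084],104.3))
E
```

```text
t=4.10 rel mm [  1.6   2.4 150.3] deg [-0.08 -0.07 -3.37] | tcp [0.3847 0.3211 0.2343] [-1.7992e+02 -7.0000e-02  1.0093e+02] j [  8.5  11.9 -60.3 104.3  10.8  70.1 -44. ] F [ 0.6 -0.4  0.4] gw 0.0451
```

Request:
drive_tool(steps=[[1.6, 1.8, 10, 0, 0, -3.4], [1.6, 1.8, 45, 0, 0, -3.4], [1.6, 1.8, 85, 0, 0, -3.4], [1.6, 1.8, 125, 0, 0, -3.4], [1.6, 1.8, 150, 0, 0, -3.4]])

```text
time: 4.6
tcp_pos: [0.3853, 0.321, 0.082]
eef_rot: [-179.8, 0.1, 104.3]
wrist_force: [1.1, -0.2, -0.0]
grip_width: 0.0447
```

```bash
python3 - <<'E'
from h import *
cv2.imwrite('pics/w3.png',camera('wrist'));rel(goal_down([.3865,.3232,.084],104.3))
E
```

```text
t=4.65 rel mm [ 3.   3.8 -4.8] deg [-0.49  0.16 -0.04] | tcp [0.3835 0.3193 0.0792] [-1.7951e+02  1.6000e-01  1.0426e+02] j [  0.8  23.6 -55.  114.4  23.6  54.4 -52. ] F [-0.7 -1.7 -1.5] gw 0.0447
```

View pics/w3.png

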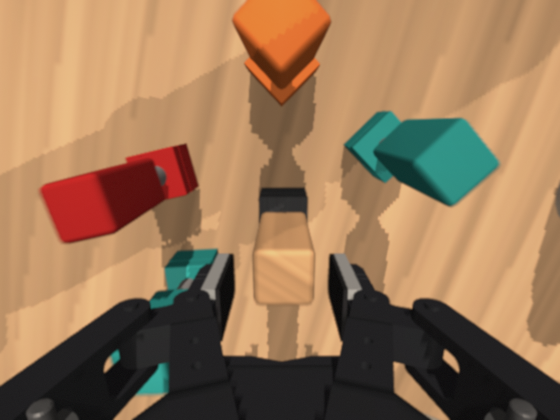

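Request:
drive_tool(steps=[[0, 0, 0, 0, 0, 0], [0, 0, 0, 0, 0, 0], [0, 0, 0, 0, 0, 0], [0, 0, 0, 0, 0, 0], [0, 0, 0, 0, 0, 0]])

```text
time: 5.15
tcp_pos: [0.3858, 0.325, 0.0857]
eef_rot: [179.9, -0.1, 104.4]
wrist_force: [-0.4, 0.3, -0.7]
grip_width: 0.045
```

```bash
python3 - <<'E'
from h import *
rel(goal_down([.3865,.3232,.084],104.3))
E
```

```text
t=5.15 rel mm [-1.9  0.3  1.7] deg [ 0.07 -0.13  0.13] | tcp [0.3858 0.325  0.0857] [ 1.7993e+02 -1.3000e-01  1.0443e+02] j [  0.8  23.3 -55.4 113.9  23.4  54.6 -51.9] F [-0.4  0.3 -0.7] gw 0.045
```

Request:
drive_tool(steps=[[-1, 0, 1, 0, 0, 0], [-1, 0, 1, 0, 0, 0], [-1, 0, 1, 0, 0, 0], [-1, 0, 1, 0, 0, 0], [-1, 0, 1, 0, 0, 0]], hand=-1, grip_force=70)

```text
time: 5.65
tcp_pos: [0.386, 0.3242, 0.0843]
eef_rot: [180.0, -0.1, 104.4]
wrist_force: [0.1, -1.2, 5.3]
grip_width: 0.0261
```

Request:
drive_tool(steps=[[0, 0, 0, 0, 0, 0], [0, 0, 0, 0, 0, 0], [0, 0, 0, 0, 0, 0], [0, 0, 0, 0, 0, 0], [0, 0, 0, 0, 0, 0]])

```text
time: 6.15
tcp_pos: [0.386, 0.3242, 0.0844]
eef_rot: [180.0, -0.1, 104.4]
wrist_force: [0.6, -0.9, 5.8]
grip_width: 0.0259
```

```bash
python3 - <<'E'
from h import *
import pickle
c=cam('wrist');s=state();im=camera('wrist'); cv2.imwrite('pics/w4.png',im); pickle.dump((c,s),open('w4.pkl','wb'))
rel(goal_down([.3865,.3232,.084],104.3))
cv2.imwrite('pics/w4c.png',crop(im,230,160,340,320,4))
E
```

```text
t=6.20 rel mm [-1.1  0.2  0.3] deg [ 0.04 -0.13  0.14] | tcp [0.386  0.3242 0.0843] [ 1.7996e+02 -1.3000e-01  1.0444e+02] j [  0.9  23.3 -55.4 114.   23.5  54.5 -51.9] F [ 1.1 -0.9  5.6] gw 0.0257
```

View pics/w4c.png

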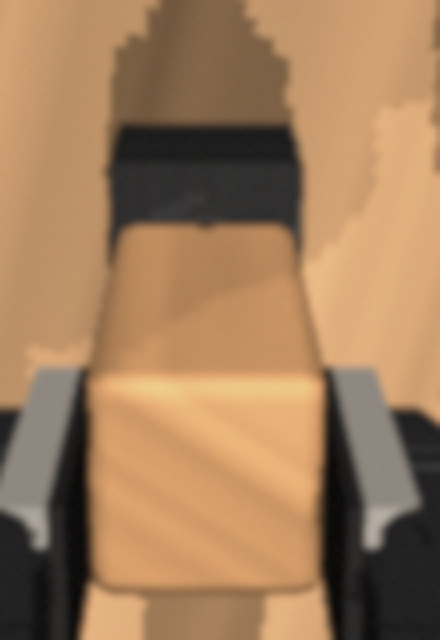

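```bash
python3 - <<'E'
from h import *
import pickle
c,s=pickle.load(open('w4.pkl','rb'));Rt=R.from_euler('xyz',s['eef_rot'],degrees=True)
def tool(p,z):
    P=onz(c,np.array(p)/4+[230,160],z);return (Rt.inv().apply(P-np.array(s['tcp_pos']))*1000).round(1)
print('top',tool([[92,380],[325,377],[318,583],[97,588]],.125))
print('base far bottom',tool([[120,128],[292,128]],0))
print('socket top far? ',tool([[110,160],[298,160]],.035),'handle lower far',tool([[122,228],[295,228]],.060))
E
```

```text
top [[ 13.6 -12.1 -40.6]
 [ 14.   13.4 -40.6]
 [-11.6  13.3 -40.7]
 [-12.2 -12.1 -40.7]]
base far bottom [[ 15.6 -16.9  84.4]
 [ 15.6  18.   84.4]]
socket top far?  [[ 17.2 -16.4  49.4]
 [ 17.2  16.7  49.4]] handle lower far [[ 12.  -12.9  24.4]
 [ 12.   14.6  24.4]]
```

Request:
drive_tool(steps=[[0, 0, -20, 0, 0, 0], [0, 0, -50, 0, 0, 0], [0, 0, -90, 0, 0, 0], [0, 0, -125, 0, 0, 0], [0, 0, -145, 0, 0, 0]])

```text
time: 6.7
tcp_pos: [0.3857, 0.3241, 0.2307]
eef_rot: [179.9, -0.2, 104.5]
wrist_force: [0.4, 0.1, -1.6]
grip_width: 0.0259
```

```bash
python3 - <<'E'
from h import *
rel(goal_screw([.515,-.0176,.1035],.13,76.5))
E
```

```text
t=6.70 rel mm [-352.9    2.8    2. ] deg [-17.33  -0.47  28.72] | tcp [0.3857 0.3241 0.2307] [ 1.7992e+02 -1.5000e-01  1.0447e+02] j [  8.9  12.6 -61.4 104.4  11.7  69.7 -41.5] F [ 0.4  0.1 -1.6] gw 0.0259
```

Request:
drive_tool(steps=[[-30, 0, -10, -1, 0, 2], [-70, 0, -20, -3, 0, 5], [-115, 0, -20, -5, 0, 9], [-160, 0, -20, -8, 0, 13], [-205, 1, -20, -10, 0, 17]])

```text
time: 7.2
tcp_pos: [0.4364, 0.1228, 0.2474]
eef_rot: [170.2, -1.5, 87.3]
wrist_force: [1.3, 0.4, -2.4]
grip_width: 0.0261
```

Request:
drive_tool(steps=[[-40, 0, 0, -2, 0, 3], [-80, 0, 0, -4, 0, 6], [-115, 0, 0, -6, 0, 9], [-130, 0, 0, -7, 0, 11], [-130, 0, 0, -7, 0, 11]])

```text
time: 7.7
tcp_pos: [0.4301, -0.0065, 0.2432]
eef_rot: [163.9, -4.0, 76.5]
wrist_force: [-0.1, 0.5, -2.2]
grip_width: 0.0262
```

```bash
python3 - <<'E'
from h import *
rel(goal_screw([.515,-.0176,.1035],.13,76.5))
E
```

```text
t=7.70 rel mm [-0.5 41.5 28.1] deg [-0.67 -0.21  0.42] | tcp [ 0.4301 -0.0065  0.2432] [163.9   -4.04  76.54] j [ 36.7 -14.9 -34.8 123.7 -11.3  52.4  -6.8] F [-0.1  0.5 -2.2] gw 0.0262
```

Request:
drive_tool(steps=[[0, 12, 8, -0.7, -0.2, 0.4], [-0.5, 28, 18, -0.7, -0.2, 0.4], [-0.5, 41.5, 28, -0.7, -0.2, 0.4], [-0.5, 41.5, 28, -0.7, -0.2, 0.4], [-0.5, 41.5, 28, -0.7, -0.2, 0.4]])

```text
time: 8.2
tcp_pos: [0.4782, -0.0132, 0.2289]
eef_rot: [163.2, -4.0, 76.5]
wrist_force: [0.3, 0.3, -3.1]
grip_width: 0.0261
```

Request:
drive_tool(steps=[[0, 0, 0, 0, 0, 0], [0, 0, 0, 0, 0, 0], [0, 0, 0, 0, 0, 0], [0, 0, 0, 0, 0, 0], [0, 0, 0, 0, 0, 0]])

```text
time: 8.7
tcp_pos: [0.4786, -0.015, 0.2297]
eef_rot: [163.0, -4.0, 76.4]
wrist_force: [-0.7, 0.0, -2.7]
grip_width: 0.0263
```

```bash
python3 - <<'E'
from h import *
import pickle
rel(goal_screw([.515,-.0176,.1035],.13,76.5))
c=cam('wrist');s=state();im=camera('wrist'); cv2.imwrite('pics/w5.png',im); pickle.dump((c,s),open('w5.pkl','wb'))
sc=camera('scene');cv2.imwrite('pics/s5.png',sc);a=crop(sc,250,130,330,240,5);cv2.imwrite('pics/s5c.png',a)
tp=camera('top');cv2.imwrite('pics/t5.png',tp)
b=crop(im,230,120,340,260,4);cv2.imwrite('pics/w5c.png',np.hstack([b,a[:,:]] if 0 else [b]))
E
```

```text
t=8.70 rel mm [-2.5 -1.9  1.3] deg [ 0.21 -0.09  0.27] | tcp [ 0.4786 -0.015   0.2297] [163.03  -3.96  76.37] j [ 38.2  -8.  -38.3 120.9  -6.   48.1 -11.5] F [-0.7  0.  -2.7] gw 0.0263
```

View pics/w5c.png

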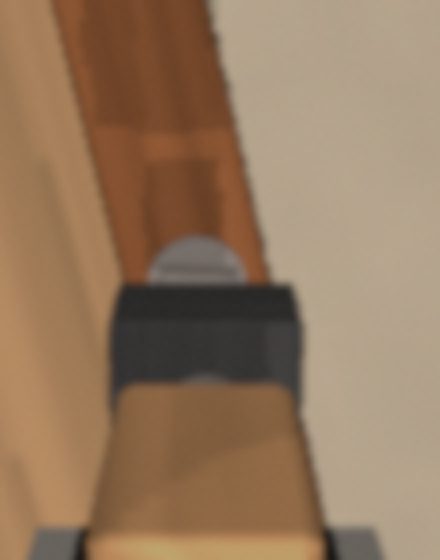

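View pics/s5c.png

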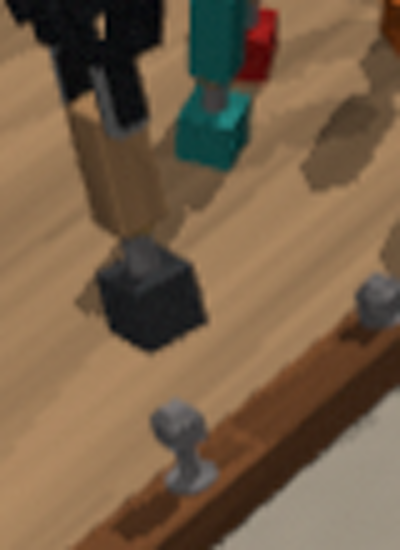

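```bash
cat >> h.py <<'E'
def drvpts(s,off=(-.5,.6),base=84.4):
    Rt=R.from_euler('xyz',s['eef_rot'],degrees=True)
    q=np.array([[1,1],[-1,1],[-1,-1],[1,-1]])
    L=np.r_[np.c_[q*17.5,0*q[:,:1]+base],np.c_[q*17.5,0*q[:,:1]+base-35],np.c_[q*14,0*q[:,:1]+base-60],[[0,0,base]]]
    L[:,:2]+=off
    return np.array(s['tcp_pos'])+Rt.apply(L/1000)
E
python3 - <<'E'
from h import *
import pickle
c,s=pickle.load(open('w5.pkl','rb'));cs=cam('scene');ct=cam('top')
H=headpts([.515,-.0176,.1035],-13.5)
sc=cv2.imread('pics/s5.png');a=crop(sc,255,160,315,235,8)
wire(a,proj(cs,drvpts(s)),[255,160],8);wire(a,proj(cs,H),[255,160],8,(255,255,0))
im=cv2.imread('pics/w5.png');b=crop(im,240,160,320,235,8)[:, :320*1]
b=crop(im,250,165,312,240,8);wire(b,proj(c,drvpts(s)),[250,165],8);wire(b,proj(c,H),[250,165],8,(255,255,0))
cv2.imwrite('pics/o5.png',np.hstack([a[:600,:],b[:600]])[:, :976]);
o=np.hstack([a[:600],b[:600]]);cv2.imwrite('pics/o5.png',cv2.resize(o,(800,int(o.shape[0]*800/o.shape[1]))))
E
```

```text
(no output)
```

View pics/o5.png

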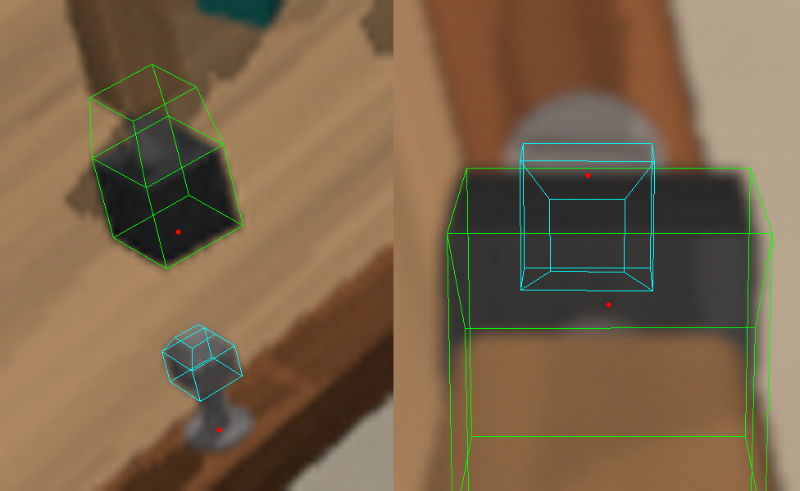

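Request:
drive_tool(steps=[[-2, -2.4, 5, 0.2, -0.1, 1.3], [-2, -2.4, 15, 0.2, -0.1, 1.3], [-2, -2.4, 25, 0.2, -0.1, 1.3], [-2, -2.4, 33, 0.2, -0.1, 1.3], [-2, -2.4, 36, 0.2, -0.1, 1.3]])

```text
time: 9.35
tcp_pos: [0.4861, -0.0163, 0.1927]
eef_rot: [163.5, -4.3, 75.1]
wrist_force: [0.0, -0.6, -2.5]
grip_width: 0.0267
```

Request:
drive_tool(steps=[[0, 0, 0, 0, 0, 0], [0, 0, 0, 0, 0, 0], [0, 0, 0, 0, 0, 0], [0, 0, 0, 0, 0, 0], [0, 0, 0, 0, 0, 0]])

```text
time: 9.85
tcp_pos: [0.4869, -0.0165, 0.1946]
eef_rot: [163.3, -4.3, 75.1]
wrist_force: [-0.9, -1.1, -1.9]
grip_width: 0.0258
```

```bash
python3 - <<'E'
from h import *
import pickle
rel(goal_screw([.515,-.0176,.1035],.0924,75.5))
c=cam('wrist');s=state();im=camera('wrist'); cv2.imwrite('pics/w6.png',im); pickle.dump((c,s),open('w6.pkl','wb'))
sc=camera('scene');cv2.imwrite('pics/s6.png',sc);cs=cam('scene')
H=headpts([.515,-.0176,.1035],-14)
a=crop(sc,255,165,315,240,8);a0=a.copy()
wire(a,proj(cs,drvpts(s)),[255,165],8);wire(a,proj(cs,H),[255,165],8,(255,255,0))
o=np.hstack([a0,a]);cv2.imwrite('pics/o6.png',cv2.resize(o,(800,int(o.shape[0]*800/o.shape[1]))))
cv2.imwrite('pics/w6c.png',crop(im,230,140,340,260,5))
E
```

```text
t=9.85 rel mm [-0.6  0.1  3. ] deg [ 0.03 -0.   -0.03] | tcp [ 0.4869 -0.0165  0.1946] [163.3   -4.25  75.09] j [ 38.4  -4.2 -40.2 122.8  -2.5  43.3 -16.1] F [-0.9 -1.1 -1.9] gw 0.0258
```

View pics/o6.png

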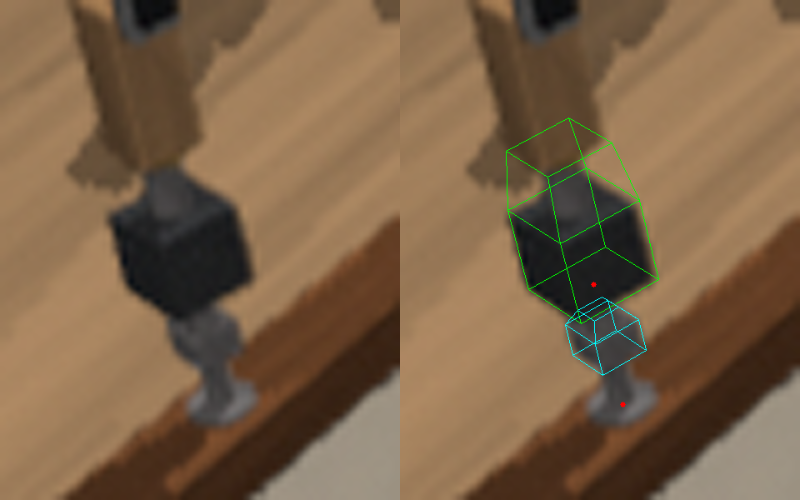

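View pics/w6c.png

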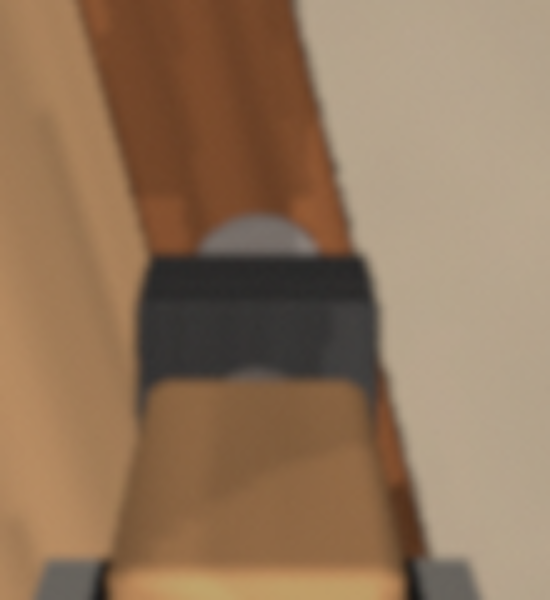

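Request:
drive_tool(steps=[[-0.3, 0, 3, 0, 0, 0], [-0.3, 0, 6, 0, 0, 0], [-0.3, 0, 9, 0, 0, 0], [-0.3, 0, 12, 0, 0, 0], [-0.3, 0, 15, 0, 0, 0]])

```text
time: 10.45
tcp_pos: [0.4911, -0.0168, 0.1796]
eef_rot: [163.4, -4.3, 75.1]
wrist_force: [-0.9, 1.0, -1.8]
grip_width: 0.026
```

```bash
python3 - <<'E'
from h import *
rel(goal_screw([.515,-.0176,.1035],.0624,75.5))
s=state();print(R.from_euler('xyz',s['eef_rot'],degrees=True).inv().apply(s['wrist_force']).round(1))
E
```

```text
t=10.45 rel mm [-0.3  0.5 17.3] deg [-0.03 -0.01 -0.04] | tcp [ 0.4911 -0.0168  0.1796] [163.36  -4.26  75.09] j [ 38.2  -2.3 -40.9 123.4  -0.6  41.2 -18. ] F [-0.9  1.  -1.8] gw 0.026
[ 0.6 -1.6  1.4]
```

Request:
drive_tool(steps=[[0, 0, 1, 0, 0, 0], [0, 0, 2.5, 0, 0, 0], [0, 0, 4, 0, 0, 0], [0, 0, 5.5, 0, 0, 0], [0, 0, 7, 0, 0, 0]])

```text
time: 10.95
tcp_pos: [0.4932, -0.0169, 0.1732]
eef_rot: [163.3, -4.3, 75.1]
wrist_force: [0.2, -0.7, -1.7]
grip_width: 0.0261
```

```bash
python3 - <<'E'
from h import *
rel(goal_screw([.515,-.0176,.1035],.0624,75.5))
s=state();print(R.from_euler('xyz',s['eef_rot'],degrees=True).inv().apply(s['wrist_force']).round(1),R.from_euler('xyz',s['eef_rot'],degrees=True).inv().apply(s['wrist_torque']).round(2))
E
```

```text
t=10.95 rel mm [-0.3  0.3 10.7] deg [ 0.   -0.01 -0.04] | tcp [ 0.4932 -0.0169  0.1732] [163.33  -4.26  75.09] j [ 38.1  -1.5 -41.1 123.7   0.4  40.3 -18.9] F [ 0.2 -0.7 -1.7] gw 0.0261
[-0.7 -0.1  1.7] [ 0.44 -0.15 -0.03]
```

Request:
drive_tool(steps=[[0, 0, 2, 0, 0, 0], [0, 0, 4, 0, 0, 0], [0, 0, 6, 0, 0, 0], [0, 0, 8, 0, 0, 0], [0, 0, 9, 0, 0, 0]])

```text
time: 11.45
tcp_pos: [0.4958, -0.0169, 0.1644]
eef_rot: [163.4, -4.3, 75.1]
wrist_force: [0.3, -0.1, -2.1]
grip_width: 0.0264
```

```bash
python3 - <<'E'
from h import *
rel(goal_screw([.515,-.0176,.1035],.0624,75.5))
s=state();print(R.from_euler('xyz',s['eef_rot'],degrees=True).inv().apply(s['wrist_force']).round(1),R.from_euler('xyz',s['eef_rot'],degrees=True).inv().apply(s['wrist_torque']).round(2))
E
```

```text
t=11.45 rel mm [-0.3  0.5  1.5] deg [-0.03 -0.01 -0.03] | tcp [ 0.4958 -0.0169  0.1644] [163.36  -4.26  75.09] j [ 37.9  -0.3 -41.4 124.    1.7  39.1 -20.3] F [ 0.3 -0.1 -2.1] gw 0.0264
[-0.2 -0.3  2.1] [ 0.54 -0.14  0.04]
```

Fits without contact so far. I'll feel for the socket's bottom.

Request:
drive_tool(steps=[[0, 0, 0.5, 0, 0, 0], [0, 0, 1, 0, 0, 0], [0, 0, 1.5, 0, 0, 0], [0, 0, 2, 0, 0, 0], [0, 0, 2.5, 0, 0, 0]])

```text
time: 11.95
tcp_pos: [0.4968, -0.0169, 0.1629]
eef_rot: [163.3, -4.2, 75.1]
wrist_force: [-4.9, 0.0, 6.7]
grip_width: 0.0263
```

```bash
python3 - <<'E'
from h import *
rel(goal_screw([.515,-.0176,.1035],.0624,75.5))
s=state();print(R.from_euler('xyz',s['eef_rot'],degrees=True).inv().apply(s['wrist_force']).round(1),R.from_euler('xyz',s['eef_rot'],degrees=True).inv().apply(s['wrist_torque']).round(2))
sc=camera('scene');cv2.imwrite('pics/s7.png',sc);cs=cam('scene')
H=headpts([.515,-.0176,.1035],-14)
a=crop(sc,255,165,315,240,8);a0=a.copy()
wire(a,proj(cs,drvpts(s)),[255,165],8);wire(a,proj(cs,H),[255,165],8,(255,255,0))
o=np.hstack([a0,a]);cv2.imwrite('pics/o7.png',cv2.resize(o,(800,int(o.shape[0]*800/o.shape[1]))))
E
```

```text
t=11.95 rel mm [-0.4 -0.  -0.3] deg [ 0.01  0.01 -0.03] | tcp [ 0.4968 -0.0169  0.1629] [163.32  -4.25  75.09] j [ 3.780e+01 -1.000e-01 -4.150e+01  1.241e+02  2.100e+00  3.890e+01
 -2.060e+01] F [-4.9  0.   6.7] gw 0.0263
[-0.8 -2.6 -7.9] [ 1.03 -0.21 -0.04]
```

View pics/o7.png

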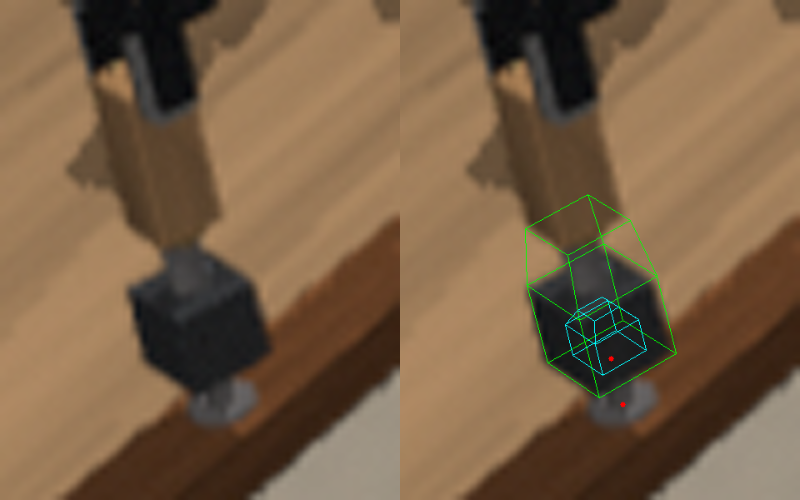

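Request:
drive_tool(steps=[[0, 0, 0, 0, 0, 5], [0, 0.1, 0.1, 0, 0, 10], [0.1, 0.1, 0.2, 0, 0, 15], [0.1, 0.2, 0.3, 0, 0, 20], [0.1, 0.2, 0.3, 0, 0, 25]])

```text
time: 12.5
tcp_pos: [0.4977, -0.0166, 0.1631]
eef_rot: [166.5, -10.9, 50.6]
wrist_force: [-2.4, 0.4, 3.9]
grip_width: 0.0261
```

```bash
cat > st.py <<'E'
from h import *
import sys
rel(goal_screw([.515,-.0176,.1035],.0624,float(sys.argv[1])))
s=state();Q=R.from_euler('xyz',s['eef_rot'],degrees=True).inv();print(Q.apply(s['wrist_force']).round(1),Q.apply(s['wrist_torque']).round(2))
E
python3 st.py 50.5
```

```text
t=12.50 rel mm [-1.2 -0.4 -0.4] deg [ 0.08 -0.06 -0.16] | tcp [ 0.4977 -0.0166  0.1631] [166.52 -10.93  50.63] j [ 37.8  -0.  -41.5 124.    2.2  38.8 -45.9] F [-2.4  0.4  3.9] gw 0.0261
[-0.5 -1.1 -4.4] [ 0.63 -0.27 -0.25]
```

Request:
drive_tool(steps=[[0, 0, 0, 0, 0, 5], [0, 0.1, 0.1, 0, 0, 10], [0.1, 0.1, 0.2, 0, 0, 15], [0.1, 0.2, 0.3, 0, 0, 20], [0.1, 0.2, 0.4, 0, 0, 25]])

```text
time: 13.0
tcp_pos: [0.4982, -0.0168, 0.1629]
eef_rot: [172.4, -15.6, 25.4]
wrist_force: [-1.6, 0.0, 4.2]
grip_width: 0.0262
```

```bash
python3 st.py 25.5
```

```text
t=13.00 rel mm [-1.6 -0.2 -0.7] deg [ 0.07 -0.11 -0.16] | tcp [ 0.4982 -0.0168  0.1629] [172.38 -15.6   25.38] j [ 3.78e+01  1.00e-01 -4.15e+01  1.24e+02  2.30e+00  3.87e+01 -7.09e+01] F [-1.6  0.   4.2] gw 0.0262
[-0.3 -0.1 -4.5] [ 0.28 -0.51 -0.22]
```

Request:
drive_tool(steps=[[0, 0, 0.1, 0, 0, 5], [0, 0.1, 0.2, 0, 0, 10], [0.1, 0.1, 0.3, 0, 0, 15], [0.1, 0.2, 0.4, 0, 0, 20], [0.1, 0.2, 0.4, 0, 0, 25]])

```text
time: 13.5
tcp_pos: [0.4986, -0.0173, 0.1626]
eef_rot: [179.9, -17.3, -0.7]
wrist_force: [-2.0, 0.4, 4.2]
grip_width: 0.0259
```

```bash
python3 st.py 0.5
```

```text
t=13.50 rel mm [-1.7 -0.  -1.1] deg [ 0.05 -0.13 -0.17] | tcp [ 0.4986 -0.0173  0.1626] [179.85 -17.32  -0.65] j [ 3.77e+01  1.00e-01 -4.14e+01  1.24e+02  2.40e+00  3.87e+01 -9.60e+01] F [-2.   0.4  4.2] gw 0.0259
[-0.7 -0.4 -4.6] [-0.16 -0.54 -0.22]
```

Request:
drive_tool(steps=[[0, 0, 0.1, 0, 0, 5], [0, 0.1, 0.2, 0, 0, 10], [0.1, 0.1, 0.3, 0, 0, 14], [0.1, 0.2, 0.3, 0, 0, 18], [0.1, 0.2, 0.3, 0, 0, 18]])

```text
time: 14.0
tcp_pos: [0.4986, -0.0177, 0.1623]
eef_rot: [-174.7, -16.5, -19.3]
wrist_force: [-2.8, -1.7, 5.7]
grip_width: 0.026
```

```bash
python3 st.py -17.5; python3 - <<'E'
from h import *
im=camera('wrist');cv2.imwrite('pics/w8.png',im);sc=camera('scene');cv2.imwrite('pics/s8c.png',crop(sc,240,120,330,240,5))
E
```

```text
t=14.00 rel mm [-1.7  0.2 -1.4] deg [ 0.01 -0.12  0.01] | tcp [ 0.4986 -0.0177  0.1623] [-174.7   -16.49  -19.27] j [  37.7    0.2  -41.3  124.     2.5   38.7 -113.8] F [-2.8 -1.7  5.7] gw 0.026
[-0.4  2.  -6.3] [-0.48 -0.47 -0.15]
```

View pics/w8.png

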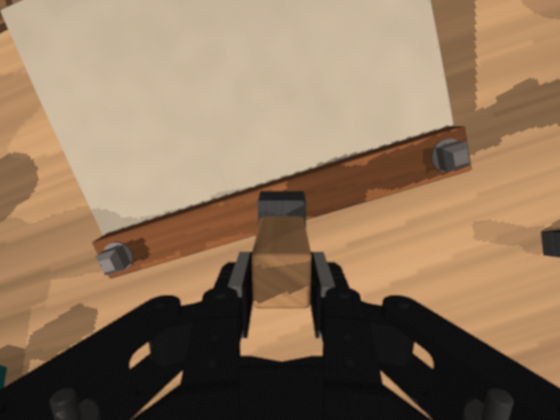

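View pics/s8c.png

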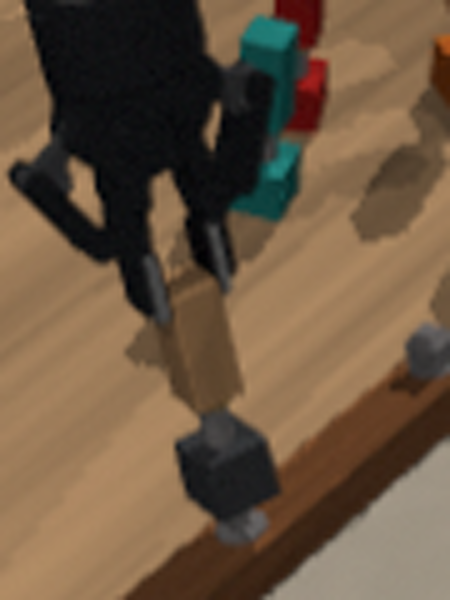

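Request:
drive_tool(steps=[[0, 0, -0.5, 0, 0, -1.5], [0, 0, -2, 0, 0, -3], [0, 0, -6, 0, 0, -3], [0, 0, -12, 0, 0, -3], [0, 0, -20, 0, 0, -3]])

```text
time: 14.6
tcp_pos: [0.4913, -0.017, 0.1804]
eef_rot: [-175.5, -16.6, -16.2]
wrist_force: [-0.9, 1.0, -3.7]
grip_width: 0.0261
```

Request:
drive_tool(steps=[[0, 0, -10, 0, 0, 0], [0, 0, -22, 0, 0, 0], [0, 0, -35, 0, 0, 0], [0, 0, -48, 0, 0, 0], [0, 0, -60, 0, 0, 0]])

```text
time: 15.1
tcp_pos: [0.4735, -0.0167, 0.2389]
eef_rot: [-175.6, -16.6, -16.2]
wrist_force: [-0.9, 0.1, -2.3]
grip_width: 0.0258
```

```bash
python3 - <<'E'
from h import *
import pickle
rel(goal_down([.40,.13,.22],60))
c=cam('wrist');s=state();im=camera('wrist'); cv2.imwrite('pics/w9.png',im); pickle.dump((c,s),open('w9.pkl','wb'))
sc=camera('scene');cv2.imwrite('pics/s9.png',sc);cv2.imwrite('pics/s9c.png',crop(sc,260,190,320,240,10))
tp=camera('top');cv2.imwrite('pics/t9c.png',crop(tp,245,150,325,230,7))
h=proj(c,[[.515,-.0176,.103]])[0].astype(int);print(h);cv2.imwrite('pics/w9c.png',crop(im,h[0]-50,h[1]-40,h[0]+50,h[1]+40,7))
E
```

```text
t=15.10 rel mm [-112.2 -121.2   -4.5] deg [  7.31 -17.   -74.92] | tcp [ 0.4735 -0.0167  0.2389] [-175.57  -16.64  -16.17] j [  38.6   -9.1  -37.9  120.4   -7.    49.7 -101.6] F [-0.9  0.1 -2.3] gw 0.0258
[282 194]
```

View pics/w9c.png

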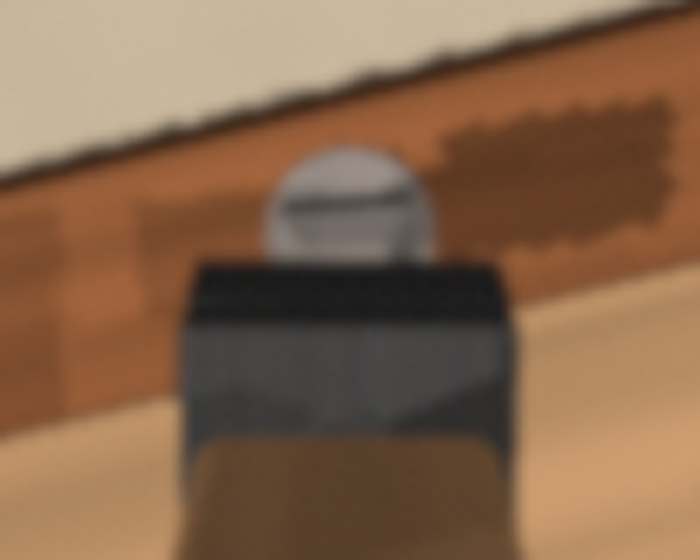

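View pics/s9c.png

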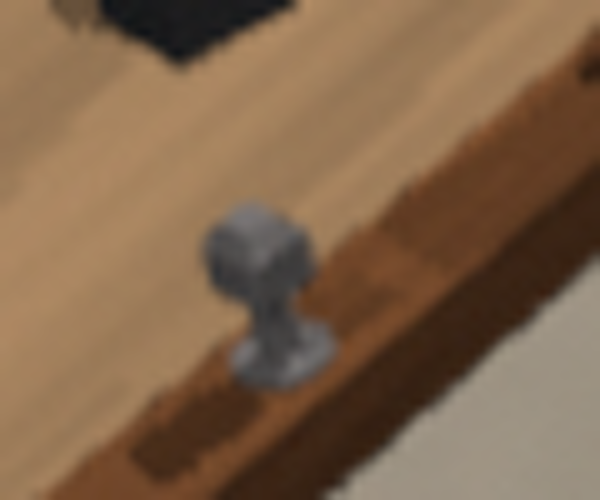

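Request:
drive_tool(steps=[[-10, 0, 0, 0, 0, 0], [-22, 0, 0, 0, 0, 0], [-35, 0, 0, 0, 0, 0], [-40, 0, 0, 0, 0, 0], [-40, 0, 0, 0, 0, 0]])

```text
time: 15.75
tcp_pos: [0.436, -0.0061, 0.2255]
eef_rot: [-175.6, -16.6, -16.2]
wrist_force: [-0.1, 0.2, -2.0]
grip_width: 0.026
```

```bash
python3 - <<'E'
from h import *
import pickle
rel(goal_down([.40,.13,.22],60))
c=cam('wrist');s=state();im=camera('wrist'); cv2.imwrite('pics/w10.png',im); pickle.dump((c,s),open('w10.pkl','wb'))
h=proj(c,[[.515,-.0176,.103]])[0].astype(int);print(h);o=h-[40,32];print(o)
b=crop(im,o[0],o[1],o[0]+80,o[1]+64,10);cv2.imwrite('pics/w10c.png',b[:600])
E
```

```text
t=15.75 rel mm [ -71.  -121.5   -6.1] deg [  7.3  -16.92 -74.92] | tcp [ 0.436  -0.0061  0.2255] [-175.61  -16.58  -16.15] j [ 37.5 -13.6 -36.8 125.2 -10.5  49.  -99.5] F [-0.1  0.2 -2. ] gw 0.026
[281 152]
[241 120]
```

View pics/w10c.png

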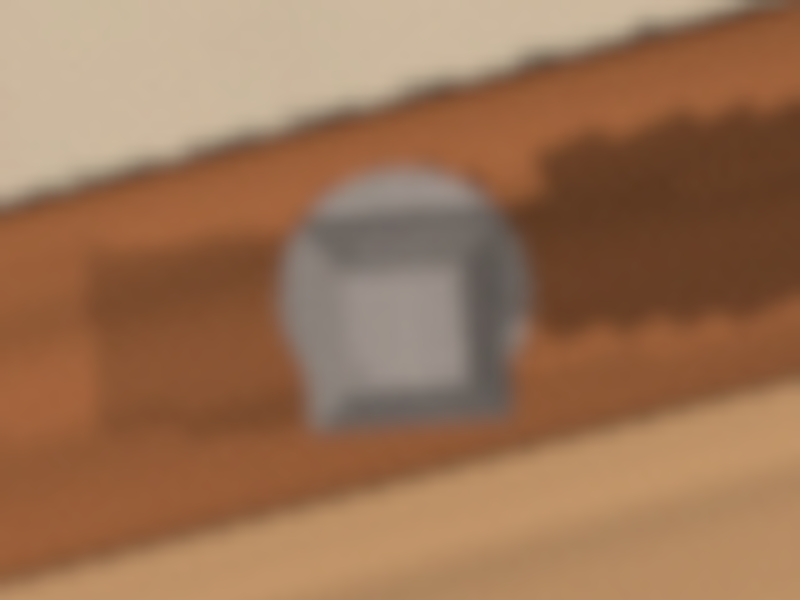

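```bash
python3 - <<'E'
from h import *
import pickle
from scipy.optimize import least_squares
def fit(c,ob,fl,phi0,z,name,off,sc,img):
    # ob: base-chamfer corners BL,BR ; match nearest by model order
    def f(v):
        P=proj(c,headpts([v[0],v[1],z],v[2])); r=[]
        for pts,sl in((ob,P[4:8]),(fl,P[0:4])):
            for q in pts: 
                d=sl-q; r+=list(d[np.argmin((d**2).sum(1))])
        return np.array(r)
    r=least_squares(f,[.515,-.0176,phi0],x_scale=[.001,.001,1]);print(name,r.x.round(4),np.abs(r.fun).max().round(2),r.fun.round(2))
    a=crop(img,*off,off[0]+80,off[1]+64,10);wire(a,proj(c,headpts([r.x[0],r.x[1],z],r.x[2])),off,10);return a
c,s=pickle.load(open('w10.pkl','rb'))
im=cv2.imread('pics/w10.png');off=np.array([241,120])
a=fit(c,np.array([[310,432],[512,412]])/10+off,np.array([[468,384],[348,392],[345,268],[462,263]])/10+off,-10,.1022,'after',off,10,im);cv2.imwrite('pics/o10.png',a[:600])
c=pickle.load(open('w1.pkl','rb'));im=cv2.imread('pics/w1.png');o=np.array([230,165])
a=fit(c,np.array([[403,360],[265,330]])/7+o,np.array([[382,335],[303,322],[315,243],[394,254]])/7+o,-14,.1035,'before',np.array([240,173]),10,im);cv2.imwrite('pics/o10b.png',a[:600])
E
```

```text
after [  0.5152  -0.0173 -10.8122] 0.45 [ 0.08 -0.23  0.09  0.45 -0.21 -0.39  0.42 -0.44 -0.07  0.43 -0.3   0.17]
before [  0.5152  -0.0176 -12.5557] 0.56 [ 0.55  0.03 -0.39  0.56 -0.11 -0.06 -0.44 -0.32 -0.01 -0.38  0.43  0.21]
```

View pics/o10.png

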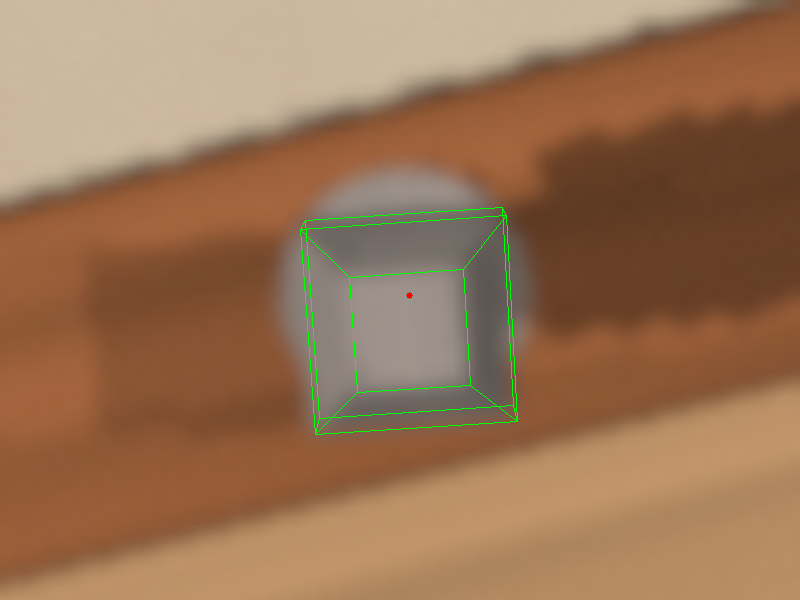

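View pics/o10b.png

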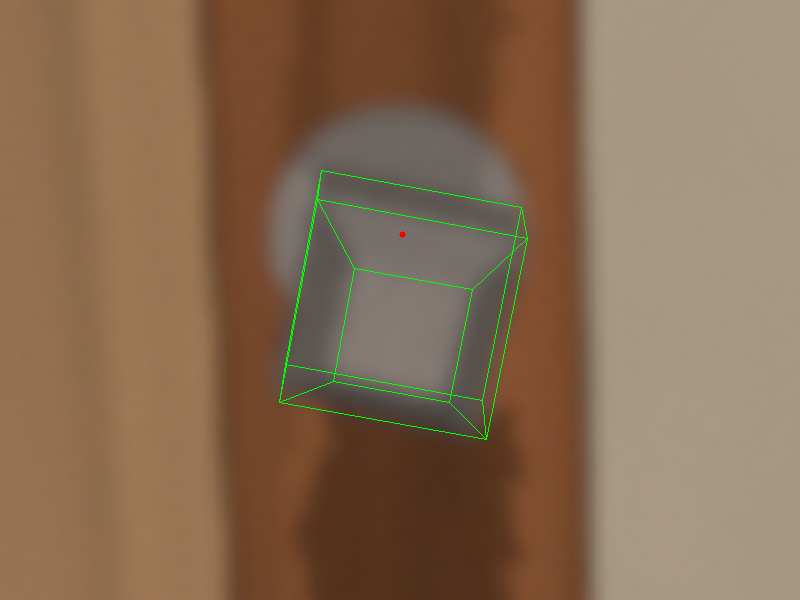

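```bash
python3 - <<'E'
from h import *
rel(goal_down([.42,.15,.20],40))
E
```

```text
t=15.80 rel mm [ -64.7 -144.2   19.1] deg [  4.12 -17.41 -55.08] | tcp [ 0.4369 -0.0062  0.2261] [-175.58  -16.65  -16.16] j [ 37.5 -13.6 -36.8 125.1 -10.4  49.  -99.5] F [ 0.9 -0.3 -1.5] gw 0.0262
```

Request:
drive_tool(steps=[[-8, -18, 2, 0.5, -2, -7], [-16, -36, 5, 1, -4.5, -14], [-24, -54, 7, 1.5, -7, -22], [-32, -72, 9, 2, -9.3, -29.5], [-40, -90, 12, 2.6, -11.6, -37]])

```text
time: 16.3
tcp_pos: [0.4281, 0.0918, 0.2104]
eef_rot: [179.4, -5.9, 22.1]
wrist_force: [-0.6, 0.1, -2.8]
grip_width: 0.0259
```

```bash
python3 - <<'E'
from h import *
rel(goal_down([.42,.15,.20],40))
E
```

```text
t=16.30 rel mm [ 13.3 -57.1  11.3] deg [  1.51  -5.76 -17.87] | tcp [0.4281 0.0918 0.2104] [179.41  -5.9   22.15] j [ 28.5  -3.5 -44.  118.   -2.9  58.6 -82. ] F [-0.6  0.1 -2.8] gw 0.0259
```

Request:
drive_tool(steps=[[4, -18, 4, 0.5, -2, -6], [9, -38, 8, 1, -4, -12], [13, -57, 11, 1.5, -5.8, -17.9], [13, -57, 11, 1.5, -5.8, -17.9], [13, -57, 11, 1.5, -5.8, -17.9]])

```text
time: 16.8
tcp_pos: [0.4196, 0.1495, 0.1998]
eef_rot: [-180.0, 0.0, 39.8]
wrist_force: [0.7, -1.3, -2.4]
grip_width: 0.026
```

Request:
drive_tool(steps=[[0, 0, 0, 0, 0, 0], [0, 0, 0, 0, 0, 0], [0, 0, 0, 0, 0, 0], [0, 0, 0, 0, 0, 0], [0, 0, 0, 0, 0, 0]])

```text
time: 17.3
tcp_pos: [0.419, 0.1489, 0.1999]
eef_rot: [180.0, 0.1, 39.7]
wrist_force: [0.3, -0.0, -2.5]
grip_width: 0.0261
```

```bash
python3 - <<'E'
from h import *
rel(goal_down([.42,.15,.0844],40))
sc=camera('scene');cv2.imwrite('pics/s11c.png',crop(sc,220,80,380,220,4))
im=camera('wrist');cv2.imwrite('pics/w11.png',im)
E
```

```text
t=17.30 rel mm [  1.6  -0.2 115.5] deg [ 0.    0.06 -0.26] | tcp [0.419  0.1489 0.1999] [1.800e+02 6.000e-02 3.974e+01] j [ 22.9   3.9 -49.6 113.7   3.3  63.9 -78.3] F [ 0.3 -0.  -2.5] gw 0.0261
```

View pics/s11c.png

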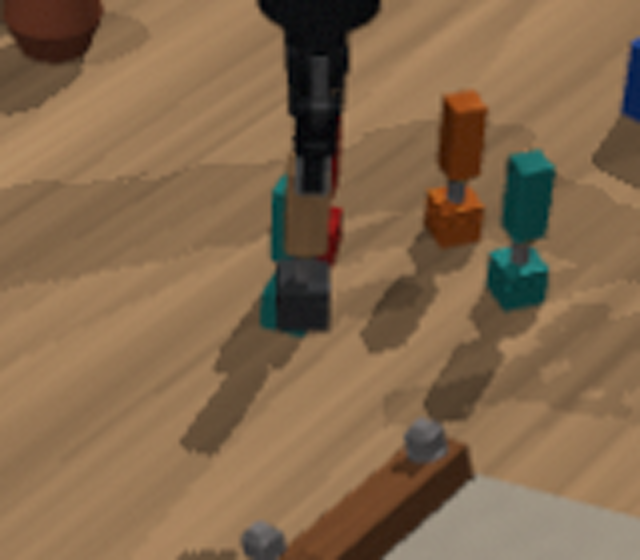

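View pics/w11.png

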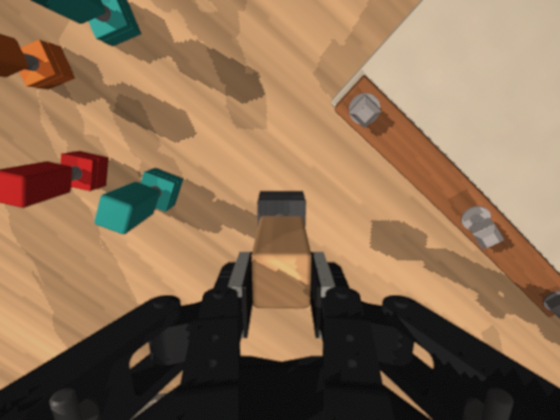

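Request:
drive_tool(steps=[[0, 0, 20, 0, 0, 0], [0, 0, 45, 0, 0, 0], [0, 0, 75, 0, 0, 0], [0, 0, 98, 0, 0, 0], [0, 0, 108, 0, 0, 0]])

```text
time: 17.9
tcp_pos: [0.4172, 0.1485, 0.0898]
eef_rot: [-179.9, 0.3, 39.8]
wrist_force: [-0.5, -0.1, -1.8]
grip_width: 0.0259
```

Request:
drive_tool(steps=[[0, 0, 1, 0, 0, 0], [0, 0, 2, 0, 0, 0], [0, 0, 3, 0, 0, 0], [0, 0, 4, 0, 0, 0], [0, 0, 5, 0, 0, 0]])

```text
time: 18.4
tcp_pos: [0.4193, 0.1492, 0.0873]
eef_rot: [180.0, 0.0, 39.8]
wrist_force: [-0.5, -0.2, -2.8]
grip_width: 0.0265
```

Request:
drive_tool(steps=[[0, 0, 0.5, 0, 0, 0], [0, 0, 1, 0, 0, 0], [0, 0, 1.5, 0, 0, 0], [0, 0, 2, 0, 0, 0], [0, 0, 2, 0, 0, 0]])

```text
time: 18.9
tcp_pos: [0.4187, 0.1491, 0.0847]
eef_rot: [-180.0, 0.1, 39.8]
wrist_force: [0.7, -0.2, -2.7]
grip_width: 0.0263
```

```bash
python3 - <<'E'
from h import *
rel(goal_down([.42,.15,.0844],40))
E
```

```text
t=18.90 rel mm [1.6 0.1 0.3] deg [-0.03  0.08 -0.22] | tcp [0.4187 0.1491 0.0847] [-1.7997e+02  8.0000e-02  3.9780e+01] j [ 18.   14.2 -48.2 121.3  13.8  50.  -88.6] F [ 0.7 -0.2 -2.7] gw 0.0263
```

Request:
drive_tool(steps=[[0, 0, 0.3, 0, 0, 0], [0, 0, 0.6, 0, 0, 0], [0, 0, 0.8, 0, 0, 0], [0, 0, 1, 0, 0, 0], [0, 0, 1, 0, 0, 0]])

```text
time: 19.4
tcp_pos: [0.4191, 0.1494, 0.0844]
eef_rot: [180.0, 0.0, 39.8]
wrist_force: [-2.0, -0.2, 5.5]
grip_width: 0.0259
```

Contact with the bench. I'll release, opening only halfway.

Request:
drive_tool(steps=[[0, 0, 0, 0, 0, 0], [0, 0, 0, 0, 0, 0], [0, 0, 0, 0, 0, 0], [0, 0, 0, 0, 0, 0], [0, 0, 0, 0, 0, 0]], hand=0.1)

```text
time: 19.9
tcp_pos: [0.4188, 0.1491, 0.0837]
eef_rot: [-180.0, 0.1, 39.8]
wrist_force: [0.5, -0.7, 0.4]
grip_width: 0.0471
```

Request:
drive_tool(steps=[[0, 0, -3, 0, 0, 0], [0, 0, -10, 0, 0, 0], [0, 0, -25, 0, 0, 0], [0, 0, -50, 0, 0, 0], [0, 0, -80, 0, 0, 0]])

```text
time: 20.4
tcp_pos: [0.4181, 0.1491, 0.1645]
eef_rot: [-179.9, 0.1, 39.8]
wrist_force: [0.4, 0.4, -0.5]
grip_width: 0.047
```

Request:
drive_tool(steps=[[0, 0, -20, 0, 0, 0], [0, 0, -40, 0, 0, 0], [0, 0, -50, 0, 0, 0], [0, 0, -50, 0, 0, 0], [0, 0, -50, 0, 0, 0]])

```text
time: 20.9
tcp_pos: [0.4185, 0.149, 0.2132]
eef_rot: [-180.0, 0.1, 39.8]
wrist_force: [0.5, 0.5, -0.8]
grip_width: 0.0469
```

```bash
python3 - <<'E'
from h import *
rel(goal_down([.42,.15,.0844],40))
sc=camera('scene');cv2.imwrite('pics/s12.png',sc)
tp=camera('top');cv2.imwrite('pics/t12.png',tp)
im=camera('wrist');cv2.imwrite('pics/w12.png',im)
E
```

```text
t=20.90 rel mm [  2.1   0.2 128.8] deg [-0.03  0.12 -0.23] | tcp [0.4185 0.149  0.2132] [-1.7997e+02  1.2000e-01  3.9770e+01] j [ 23.9   3.  -50.1 112.7   2.5  65.6 -77.5] F [ 0.5  0.5 -0.8] gw 0.0469
```

View pics/s12.png

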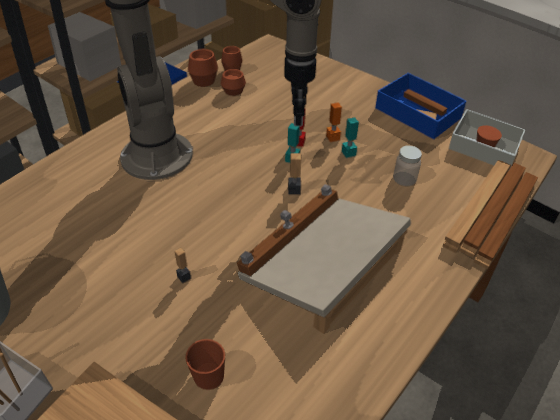

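View pics/w12.png

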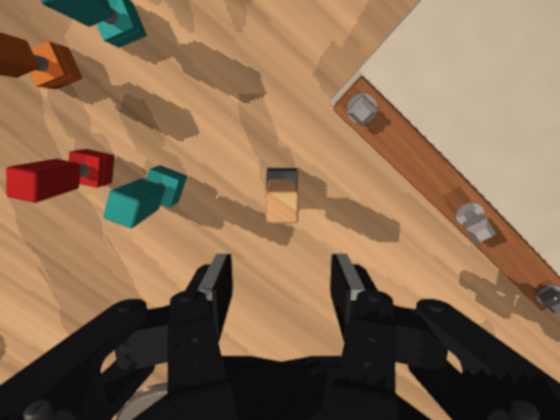

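View pics/t12.png

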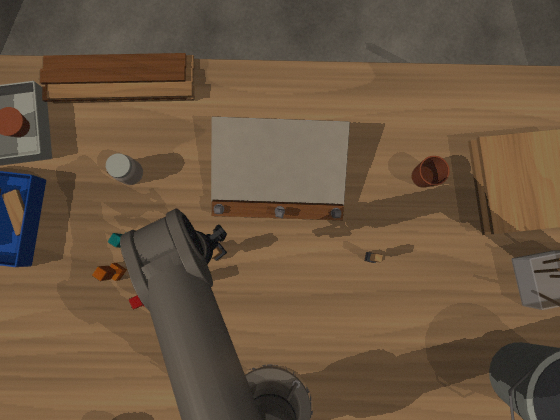

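The driver stands upright and alone at scene (295,175), and the neighbours have not moved. I'll take one clear look at the screw from the same viewpoint as before the turn to confirm the angle.

```bash
python3 - <<'E'
from h import *
rel(goal_screw([.5165,-.018,.101],.12,88))
E
```

```text
t=21.05 rel mm [-58.1 168.   -3. ] deg [-16.1    7.77 -46.84] | tcp [0.4182 0.1489 0.2127] [-179.91    0.18   39.79] j [ 23.8   3.  -50.1 112.7   2.5  65.6 -77.5] F [-0.9  0.3  0.1] gw 0.047
```

Request:
drive_tool(steps=[[-8, 24, -20, -2, 1, -6], [-20, 58, -20, -5, 2, -14], [-32, 92, -18, -8, 4, -22], [-44, 128, -14, -11, 5, -30], [-54, 156, -8, -14, 7, -38]])

```text
time: 21.55
tcp_pos: [0.4767, -0.0039, 0.2219]
eef_rot: [165.5, -2.0, 76.7]
wrist_force: [0.1, 0.3, 0.3]
grip_width: 0.0467
```

```bash
python3 - <<'E'
from h import *
rel(goal_screw([.5165,-.018,.101],.12,88))
E
```

```text
t=21.55 rel mm [-12.3   5.7   7.5] deg [ -2.46   1.52 -10.41] | tcp [ 0.4767 -0.0039  0.2219] [165.53  -1.97  76.66] j [ 33.1  -5.5 -37.2 119.6  -1.   50.4 -17.5] F [0.1 0.3 0.3] gw 0.0467
```

Request:
drive_tool(steps=[[-6, 3, 4, -1.5, 0.7, -6], [-12, 6, 7.5, -2.5, 1.5, -10.4], [-12, 6, 7.5, -2.5, 1.5, -10.4], [-12, 6, 7.5, -2.5, 1.5, -10.4], [-12, 6, 7.5, -2.5, 1.5, -10.4]])

```text
time: 22.05
tcp_pos: [0.4812, -0.0145, 0.2161]
eef_rot: [162.9, -0.7, 86.8]
wrist_force: [0.8, 0.5, -0.3]
grip_width: 0.0468
```

```bash
python3 - <<'E'
from h import *
import pickle
rel(goal_screw([.5165,-.018,.101],.12,88))
c=cam('wrist'); im=camera('wrist'); cv2.imwrite('pics/w13.png',im);pickle.dump(c,open('w13.pkl','wb'))
c1=pickle.load(open('w1.pkl','rb'));i1=cv2.imread('pics/w1.png')
a=crop(i1,255,175,305,240,8);b=crop(im,255,175,305,240,8);cv2.imwrite('pics/cmp.png',np.hstack([a,b]))
E
```

```text
t=22.05 rel mm [-2.9 -0.1  0.4] deg [-0.09 -0.01 -0.28] | tcp [ 0.4812 -0.0145  0.2161] [162.91  -0.68  86.83] j [ 32.8  -6.2 -34.3 121.6  -3.7  46.5  -3.1] F [ 0.8  0.5 -0.3] gw 0.0468
```

View pics/cmp.png

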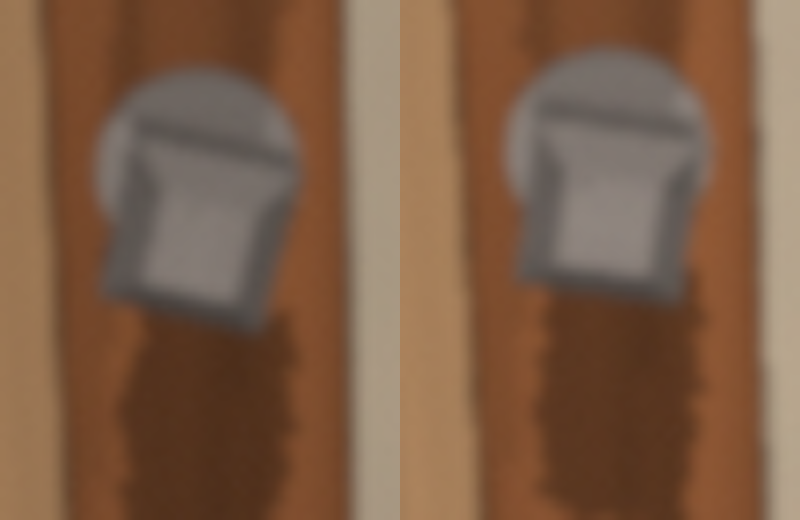

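```bash
python3 - <<'E'
from h import *
import pickle
from scipy.optimize import minimize
from scipy.ndimage import map_coordinates
E=[(0,1),(1,2),(2,3),(3,0),(4,5),(5,6),(6,7),(7,4)]+[(i,i+4) for i in range(4)]
def run(c,img,phi0,z,skip=()):
    g=cv2.GaussianBlur(img.astype(np.float32),(0,0),.6)
    gx=cv2.Sobel(g,-1,1,0).astype(float);gy=cv2.Sobel(g,-1,0,1).astype(float)
    t=np.linspace(.12,.88,25)
    def cost(v):
        P=proj(c,headpts([v[0],v[1],z],v[2])); tot=0
        for a,b in E[:8]:
            d=P[b]-P[a];L=np.linalg.norm(d);n=np.array([-d[1],d[0]])/L
            q=P[a]+t[:,None]*d
            s=sum(np.abs(sum(map_coordinates(G[...,k],[q[:,1],q[:,0]],order=1).mean()*n[j] for j,G in enumerate((gx,gy)))) for k in range(3))
            tot+=s
        return -tot
    best=None
    for dp in np.arange(-8,9,2):
      for dx in(-.0008,0,.0008):
        r=minimize(cost,[.5152+dx,-.0175,phi0+dp],method='Nelder-Mead',options=dict(initial_simplex=np.array([.5152+dx,-.0175,phi0+dp])+np.array([[0,0,0],[.0007,0,0],[0,.0007,0],[0,0,2.]])))
        if best is None or r.fun<best.fun: best=r
    return best
for n,p0,z in(('w1',-13,.1035),('w13',-9,.1023),('w10',-9,.1023)):
    c=pickle.load(open(n+'.pkl','rb'));c=c[0] if len(c)==2 else c
    r=run(c,cv2.imread(f'pics/{n}.png'),p0,z);print(n,r.x.round(4),r.fun)
E
```

```text
w1 [  0.5147  -0.0172 -15.2039] -1574.3624853276958
w13 [  0.5153  -0.017  -10.9747] -1689.5920196368052
w10 [ 0.5157 -0.0168 -9.8763] -1786.3552650254237
```

```bash
python3 - <<'E'
from h import *
from bench import sign_off
sc=camera('scene');cv2.imwrite('pics/s14.png',crop(sc,130,70,450,310,2))
s=state();print(s['time'],s['wrist_force'])
print(sign_off())
E
```

```text
22.15 [-0.40739326  0.57928481 -0.50271035]
the job is handed in; nothing more can be done
None
```

View pics/s14.png

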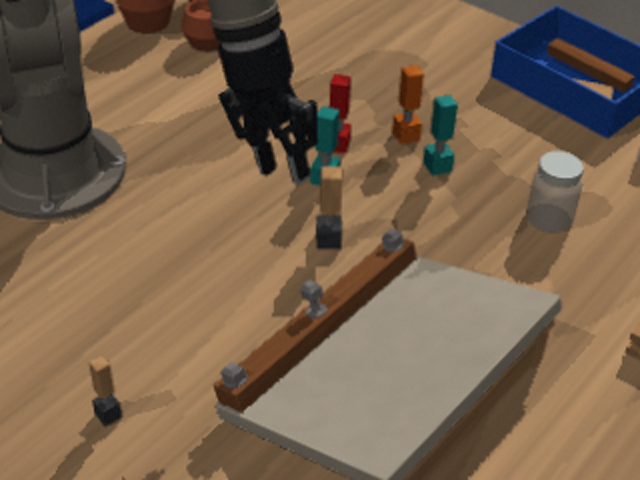

